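# Change over the flasks in the warming block

### The job

First switch the warming block off by turning the selector to the one-dot mark. Then take each finished flask (flat cap) out of the block and stand it upright in the steel tray, and after that stand every fresh flask (tall cap) from the mat upright in a slot of the block, one to a slot and fully down. Last, turn the selector to the two-dot mark, leaving everything else on the bench where it stands.

Things in the scene. Friction and masses are not known exactly. Their poses are not given: they have to be found in the camera images.
- block: fixed aluminium warming block, 100 (x) x 284 (y) x 40 mm high, with four straight-sided slots in a row along its y, 66 mm apart. Origin: centre of its underside, on the bench; z up
- slot1 (a point): centre of the floor of slot 1 (of four, counted along the block's y); the slot is 64 mm along the block's x, 38 mm along its y, 30 mm deep; its floor is 10 mm above the bench
- slot2 (a point): centre of the floor of slot 2 (of four, counted along the block's y); the slot is 64 mm along the block's x, 38 mm along its y, 30 mm deep; its floor is 10 mm above the bench
- slot3 (a point): centre of the floor of slot 3 (of four, counted along the block's y); the slot is 64 mm along the block's x, 38 mm along its y, 30 mm deep; its floor is 10 mm above the bench
- slot4 (a point): centre of the floor of slot 4 (of four, counted along the block's y); the slot is 64 mm along the block's x, 38 mm along its y, 30 mm deep; its floor is 10 mm above the bench
- fresh1: fresh flask (may be absent): flat-sided white bottle on a 14 mm heavy steel foot, tall grey screw cap; starts standing on the mat. 60 (its x) x 34 (its y) x 74 mm high, cap 31 mm across, its top at 100 mm; 0.16 kg nominal, slides rather than tips if knocked. Origin: centre of its underside, z up. Can be gripped across the 34 mm, TCP 60 mm above the origin, also in a slot
- fresh2: fresh flask (may be absent): flat-sided white bottle on a 14 mm heavy steel foot, tall grey screw cap; starts standing on the mat. 60 (its x) x 34 (its y) x 74 mm high, cap 31 mm across, its top at 100 mm; 0.16 kg nominal, slides rather than tips if knocked. Origin: centre of its underside, z up. Can be gripped across the 34 mm, TCP 60 mm above the origin, also in a slot
- fresh3: fresh flask (may be absent): flat-sided white bottle on a 14 mm heavy steel foot, tall grey screw cap; starts standing on the mat. 60 (its x) x 34 (its y) x 74 mm high, cap 31 mm across, its top at 100 mm; 0.16 kg nominal, slides rather than tips if knocked. Origin: centre of its underside, z up. Can be gripped across the 34 mm, TCP 60 mm above the origin, also in a slot
- fresh4: fresh flask (may be absent): flat-sided white bottle on a 14 mm heavy steel foot, tall grey screw cap; starts standing on the mat. 60 (its x) x 34 (its y) x 74 mm high, cap 31 mm across, its top at 100 mm; 0.16 kg nominal, slides rather than tips if knocked. Origin: centre of its underside, z up. Can be gripped across the 34 mm, TCP 60 mm above the origin, also in a slot
- done1: finished flask (may be absent): the same body, 60 (its x) x 34 (its y) x 74 mm high, but a flat grey cap, top at 82 mm; 0.16 kg; starts standing in a slot of the block. Origin: centre of its underside, z up. It can be gripped across the 34 mm with the TCP 60 mm above the origin
- done2: finished flask (may be absent): the same body, 60 (its x) x 34 (its y) x 74 mm high, but a flat grey cap, top at 82 mm; 0.16 kg; starts standing in a slot of the block. Origin: centre of its underside, z up. It can be gripped across the 34 mm with the TCP 60 mm above the origin
- done3: finished flask (may be absent): the same body, 60 (its x) x 34 (its y) x 74 mm high, but a flat grey cap, top at 82 mm; 0.16 kg; starts standing in a slot of the block. Origin: centre of its underside, z up. It can be gripped across the 34 mm with the TCP 60 mm above the origin
- done4: finished flask (may be absent): the same body, 60 (its x) x 34 (its y) x 74 mm high, but a flat grey cap, top at 82 mm; 0.16 kg; starts standing in a slot of the block. Origin: centre of its underside, z up. It can be gripped across the 34 mm with the TCP 60 mm above the origin
- tray: fixed open steel tray, 120 (x) x 180 (y) x 22 mm high, walls and floor 4 mm thick. Origin: centre of its underside, on the bench; room for two flasks side by side along y
- controller: fixed white control box, 130 x 140 x 50 mm high, with the selector on top; around the selector its panel has a group of one, of two and of three black dots. Origin: centre of its underside
- selector (a joint): black selector knob on the control box, turning about the vertical; the value grows clockwise seen from above. It clicks (spring detents, up to about 0.1 N m) into 0 (pointer at one dot, off), 0.6 rad (two dots; pointer along the control box's +x) and 1.2 rad (three dots); stops at -0.1 and 1.3. The pointer's angle, counter-clockwise from the box's x, is 0.6 minus this value
- selector_grip (a point): on the selector's axis, in the knob's grip bar, 73 mm above the bench; its x axis lies along the bar towards the pointer end. The bar is 60 mm long (26 mm behind the axis, 34 mm ahead), 15 mm thick, its underside 59 mm and its top 83 mm above the bench, over a disc 54 mm across
- mat: thin black rubber mat, 250 x 260 mm, 1 mm, seen only; the fresh flasks stand on it at bench height, about 125 mm apart. Origin: its centre
- dishes: bystander, to be left alone: two stacked clear round dishes, 88 mm across, 27 mm high. Origin: centre of its underside
- tip_box: bystander, to be left alone: grey box with clear lid, 87 x 122 x 54 mm. Origin: centre of its underside
- well_plate: bystander, to be left alone: white plate with 24 round wells, 85 x 127 x 14 mm. Origin: centre of its underside
- wash_bottle: bystander, to be left alone: round bottle, 64 mm across, 150 mm tall. Origin: centre of its underside
- beaker: bystander, to be left alone: open glass cup, 72 mm across, 85 mm tall. Origin: centre of its underside
- jar: bystander, to be left alone: amber glass jar, 60 mm across, 60 mm tall. Origin: centre of its underside
Things that resemble listed ones, but are neither listed nor needed, are in the scene too. Leave any blue or orange look-alike of the done1 alone.

How it is judged (in metres and radians):
On the way, in this order (a step that is already met when the one before it is completed fails the run):
1. the selector is turned to one dot (off) (value of joint selector between -0.12 and 0.12 rad), for 0.2 s.
2. every finished flask stands in the tray, the selector still off (all of step 1 and x of done1 in the frame of tray between -0.06 and 0.06 m and y of done1 in the frame of tray between -0.09 and 0.09 m and z of each of done1, done2, done3, done4 in the frame of tray below 0.01 m and angle between each of done1, done2, done3, done4's own z axis and vertical below 0.08 rad and linear speed of each of done1, done2, done3, done4 below 0.02 m/s and x of done2 in the frame of tray between -0.06 and 0.06 m and y of done2 in the frame of tray between -0.09 and 0.09 m and x of done3 in the frame of tray between -0.06 and 0.06 m and y of done3 in the frame of tray between -0.09 and 0.09 m and x of done4 in the frame of tray between -0.06 and 0.06 m and y of done4 in the frame of tray between -0.09 and 0.09 m), for 0.2 s.
3. every fresh flask stands fully down in a slot, the selector still off (all of step 1 and (distance between fresh1 and slot1 below 0.006 m or distance between fresh1 and slot2 below 0.006 m or distance between fresh1 and slot3 below 0.006 m or distance between fresh1 and slot4 below 0.006 m) and angle between each of fresh1, fresh2, fresh3, fresh4's own z axis and vertical below 0.08 rad and angle between the x axis of each of fresh1, fresh2, fresh3, fresh4 and the x axis of block, either way round below 0.17 rad and linear speed of each of fresh1, fresh2, fresh3, fresh4 below 0.02 m/s and (distance between fresh2 and slot1 below 0.006 m or distance between fresh2 and slot2 below 0.006 m or distance between fresh2 and slot3 below 0.006 m or distance between fresh2 and slot4 below 0.006 m) and (distance between fresh3 and slot1 below 0.006 m or distance between fresh3 and slot2 below 0.006 m or distance between fresh3 and slot3 below 0.006 m or distance between fresh3 and slot4 below 0.006 m) and (distance between fresh4 and slot1 below 0.006 m or distance between fresh4 and slot2 below 0.006 m or distance between fresh4 and slot3 below 0.006 m or distance between fresh4 and slot4 below 0.006 m)), for 0.2 s.
4. the selector is turned to two dots (value of joint selector between 0.48 and 0.72 rad), for 0.2 s.
At the end, for the whole second after the job is handed in: Every fresh flask stands upright (within 0.08 rad) in a slot of the block, origin within 6 mm of the slot's floor centre; every finished flask stands upright on the tray's floor; all at rest; the selector is within 0.12 rad of two dots (0.6) (all of step 4 and (distance between fresh1 and slot1 below 0.006 m or distance between fresh1 and slot2 below 0.006 m or distance between fresh1 and slot3 below 0.006 m or distance between fresh1 and slot4 below 0.006 m) and angle between each of fresh1, fresh2, fresh3, fresh4, done1, done2, done3, done4's own z axis and vertical below 0.08 rad and angle between the x axis of each of fresh1, fresh2, fresh3, fresh4 and the x axis of block, either way round below 0.17 rad and linear speed of each of fresh1, fresh2, fresh3, fresh4, done1, done2, done3, done4 below 0.02 m/s and (distance between fresh2 and slot1 below 0.006 m or distance between fresh2 and slot2 below 0.006 m or distance between fresh2 and slot3 below 0.006 m or distance between fresh2 and slot4 below 0.006 m) and (distance between fresh3 and slot1 below 0.006 m or distance between fresh3 and slot2 below 0.006 m or distance between fresh3 and slot3 below 0.006 m or distance between fresh3 and slot4 below 0.006 m) and (distance between fresh4 and slot1 below 0.006 m or distance between fresh4 and slot2 below 0.006 m or distance between fresh4 and slot3 below 0.006 m or distance between fresh4 and slot4 below 0.006 m) and x of done1 in the frame of tray between -0.06 and 0.06 m and y of done1 in the frame of tray between -0.09 and 0.09 m and z of each of done1, done2, done3, done4 in the frame of tray below 0.01 m and x of done2 in the frame of tray between -0.06 and 0.06 m and y of done2 in the frame of tray between -0.09 and 0.09 m and x of done3 in the frame of tray between -0.06 and 0.06 m and y of done3 in the frame of tray between -0.09 and 0.09 m and x of done4 in the frame of tray between -0.06 and 0.06 m and y of done4 in the frame of tray between -0.09 and 0.09 m); the robot touches nothing.
It fails at once if a bystander is moved more than 30 mm (distance of any of dishes, tip_box, well_plate, wash_bottle, beaker, jar from where it was at the start of the episode above 0.03 m).
Of fresh1, fresh2, fresh3, fresh4 only 3 to 4 are there at a start; the rules pass over those that are not, and their reading is None.
Of done1, done2, done3, done4 only 1 to 2 are there at a start; the rules pass over those that are not, and their reading is None.
At some moment in a run one of fresh1, fresh2, fresh3, fresh4 may be knocked a few centimetres aside while the robot is not near it.
It also fails if it takes over 210 s, if anything falls off the work surface, if the arm or the gripper's body presses on something with over 40 N, if the wrist force passes 120 N, or if a joint passes its speed limit or range.

### The arm

A 6-joint arm with a two-finger parallel gripper is mounted at the origin on the work surface. World frame = base frame: x ahead of the robot, y to its left, z up, the work surface at z = 0. Lengths are in m, angles in degrees, forces in N, time in s.
With the tool pointing down it reaches from about 0.325 to 0.875 m from the base axis. Payload 4.4 kg.
Tool frame: the origin (TCP) lies between the finger pads, 19 mm behind the fingertips; this is the grasp point; z points along the fingers, y is the direction in which the jaws open and shut (so a half turn about z gives the same grasp; the last joint's range is limited). The gripper opens to 85 mm and grips with 20 to 120 N. Pads are 22 mm wide; open, the fingers measure 114 mm over their backs; the gripper's body (76 mm by 85 mm) begins 54 mm behind the grasp point. The pads swing forward as they close: fully open they stand 13 mm farther back than shut.
Start: joints at [66.033, 11.837, 88.321, -0, 79.842, -8.623], TCP at [0.152, 0.555, 0.25] pointing down, gripper open.
Joint ranges: [-156.59, 156.59], [-49.26, 127.26], [12.9, 141.05], [-63.56, 243.56], [4.71, 150.69], [-161.64, 161.64]. Speed limits (degrees/s): [159.86, 159.86, 180, 180, 180, 180].

### API

Orientations are given as a 3x3 rotation matrix whose columns are the frame's x, y, z axes.
In Python, from bench import env, optics, spotter gives the robot as it stands.
- The arm moves only by the shell command python3 -m creep 'ROWS' [OPENING]. ROWS is JSON, a list of rows, each an object with "slide": the shift along the world's x, y, z in cm, a list of three; "roll": the turn about the world's z in degrees. In form: [{"slide": [tx, ty, tz], "roll": roll}, ...]. A call has 1 to 10 rows; each row shifts and turns the commanded pose from where the row before left it; what a row does not reach is not made up. A row lasts 1/10 s, in which the tool goes at most 50 mm and 8.59 degrees, less where a joint would pass 70% of its speed; a pose out of reach is approached as far as the arm can. A call with a gripper value outside its range is refused whole. OPENING is the opening, from 0 (shut) to 1 (fully open), set as the call begins (- or left out, the last holds). The fingers move at their own pace and stop on an object; the grip force is fixed at half the most. Time passes only in rows, so rows that do not move let the fingers close. It gives the time, the measured TCP pose, the force and the opening at its end, in the units of the state.
- env.sense(): the state, without advancing time (a new reading comes with each control period).
- optics.camera(name): name is "side" or "top"; returns the picture (480x640x3 uint8, red, green, blue); there is no depth.
- optics.get_calibration(name): a dict with "fx", "fy", "cx", "cy" (pixels), "rvec" (rotation vector, rad) and "tvec" (3), from world to camera coordinates, as OpenCV has them. Camera axes: x right, y down, z forward; pixel columns grow to the right and rows downward; lengths in m; the calibration is good to about 2 mm. A picture is of the moment at which its call begins. get_calibration takes no time and is no camera call.
- env.hand_in(): hands the job in, once; it reports no verdict.
Trained networks look in the newest picture that a camera, given by its name, has taken for a name from the list of things; names that differ only in an ending like _2 or _b are one class to them, and where a whole thing is asked for, a point or a joint stands for the part that bears it (a point fixed in the world has none). Each returns a list of dicts, best first, with "confidence" (0 to 1); they miss things now and then, are a little off and sometimes report something else, mostly with a low value. They report only what shows in the picture. A call takes as long as a camera call. They do not tell look-alikes from the thing itself.
- spotter.silhouettes(camera, name): "mask" (480x640 bool, what is visible of it) and "rect" ([left, top, width, height] in pixels, round what is visible of it).
- spotter.mark_of(camera, name): "xy" ([column, row] in pixels: a listed point, or the origin of a listed thing).
The state is a dict: "time": time; "qpos": joint angles; "qd": joint speeds; "tau": joint torques, N m; "eef_pos": TCP position; "tcp_rot": TCP orientation; "wrist_force": force on the tool from outside, world axes, zero at the start; "torque": the same for the moment, N m; "width": finger opening in m.
Only numpy, scipy, OpenCV 4.12 (cv2) and the standard library are available. Lean on these libraries where they do the work, as an engineer would, in place of code of your own. Each camera call takes 0.05 s, during which the arm holds its last target.

## Working session

There is one attempt and no reset: what is moved stays moved. The work goes in short steps, Python scripts to look and compute and a shell command to move; the robot and the scene stay as the last step left them, time stands still between calls to the robot, and variables do not carry over. Pictures are saved under pics/ and viewed, and the job is handed in when it is done.

```bash
ls; mkdir -p pics
python3 - <<'E'
from bench import env, optics, spotter
import cv2
s=env.sense(); print({k:s[k] for k in('time','eef_pos','width','wrist_force')})
for c in('side','top'):
    cv2.imwrite(f'pics/{c}0.png',optics.camera(c)[:,:,::-1]); print(optics.get_calibration(c))
E
```

```text
pics
{'time': 0.0, 'eef_pos': array([0.15188002, 0.55383882, 0.24881215]), 'width': 0.08588186162360129, 'wrist_force': array([ 0.2832212 , -0.58790087, -0.83975862])}
{'fx': 616.232126557066, 'fy': 616.232126557066, 'cx': 320.7848059183317, 'cy': 230.74582585131967, 'rvec': array([ 2.15716959, -0.62434739,  0.27915446]), 'tvec': array([-0.41419381,  0.23976387,  1.40590362])}
{'fx': 485.1581697084953, 'fy': 485.1581697084953, 'cx': 316.9642971040294, 'cy': 238.7576912306687, 'rvec': array([ 2.1133193, -2.1028284,  0.2211209]), 'tvec': array([0.02052325, 0.52362213, 0.97055859])}
```

View pics/side0.png

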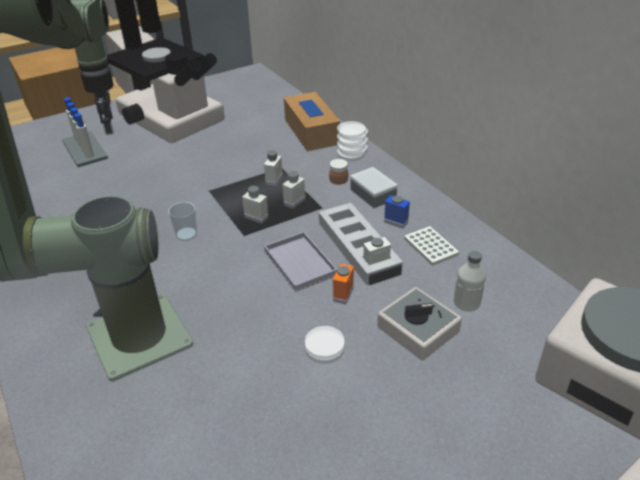

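View pics/top0.png

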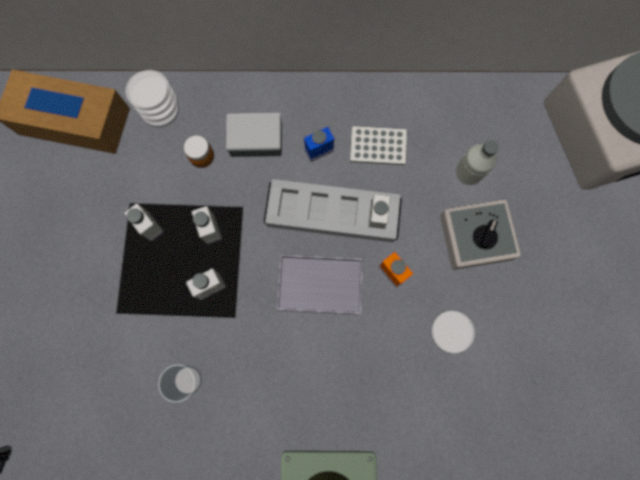

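```bash
cat > h.py <<'E'
import numpy as np, cv2
from scipy.optimize import minimize
from bench import env, optics, spotter
CAL={c:optics.get_calibration(c) for c in('side','top')}
def K(c):
    k=CAL[c]; return np.array([[k['fx'],0,k['cx']],[0,k['fy'],k['cy']],[0,0,1]])
def proj(c,P):
    k=CAL[c]; return cv2.projectPoints(np.asarray(P,float).reshape(-1,1,3),k['rvec'],k['tvec'],K(c),None)[0][:,0]
def ray(c,uv,z):
    k=CAL[c]; R=cv2.Rodrigues(k['rvec'])[0]; C=-R.T@k['tvec']
    d=R.T@np.linalg.inv(K(c))@np.array([uv[0],uv[1],1.]); return C+d*(z-C[2])/d[2]
def crop(c,x0,y0,w,h,f,name,img=None,pts=None):
    if img is None: img=optics.camera(c)
    o=cv2.resize(img[y0:y0+h,x0:x0+w],None,fx=f,fy=f,interpolation=cv2.INTER_CUBIC)[:,:,::-1].copy()
    if pts is not None:
        for grp in pts:
            q=((np.array(grp)-[x0,y0]+.5)*f).astype(int); cv2.polylines(o,[q.reshape(-1,1,2)],True,(0,0,255),1)
    cv2.imwrite(name,o)
def Rz(a): return np.array([[np.cos(a),-np.sin(a)],[np.sin(a),np.cos(a)]])
def box(x,y,a,L,W,z0,z1):
    b=np.array([[1,1],[-1,1],[-1,-1],[1,-1]])*[L/2,W/2]@Rz(a).T+[x,y]
    return np.vstack([np.c_[b,np.full(4,z0)],np.c_[b,np.full(4,z1)]])
def cyl(x,y,r,z0,z1):
    t=np.linspace(0,2*np.pi,24,endpoint=False); b=np.c_[x+r*np.cos(t),y+r*np.sin(t)]
    return np.vstack([np.c_[b,np.full(24,z0)],np.c_[b,np.full(24,z1)]])
def rast(c,hulls,S=4):
    m=np.zeros((480*S,640*S),np.uint8)
    for P in hulls:
        q=cv2.convexHull(proj(c,P).astype(np.float32)); cv2.fillConvexPoly(m,np.round((q+.5)*S).astype(np.int32),1)
    return m
def fit(model,masks,x0,step):
    "masks: {cam:bool mask}"
    S=4; M={c:cv2.resize(m.astype(np.float32),None,fx=S,fy=S,interpolation=cv2.INTER_LINEAR)>.5 for c,m in masks.items()}
    def cost(p):
        s=0
        for c,m in M.items():
            r=rast(c,model(*p),S)>0; s+=1-(r&m).sum()/max(1,(r|m).sum())
        return s
    best=None
    for k in range(2):
        st=np.array(step)/(1+2*k); p0=x0 if best is None else best.x
        sim=np.vstack([p0]+[np.array(p0)+np.eye(len(p0))[i]*st[i] for i in range(len(p0))])
        r=minimize(cost,p0,method='Nelder-Mead',options=dict(initial_simplex=sim,xatol=1e-4,fatol=1e-4))
        if best is None or r.fun<best.fun: best=r
    return best.x,best.fun
E
python3 - <<'E'
from h import *
t=optics.camera('top'); 
crop('top',100,170,320,150,2.5,'pics/t1.png',t)
crop('top',430,180,110,100,6,'pics/t2.png',t)
for c in('top','side'):
  optics.camera(c)
  for n in('fresh1','done1','block','tray','controller','selector_grip'):
    for d in spotter.silhouettes(c,n)[:6]: print(c,n,round(d['confidence'],2),np.round(d['rect']),d['mask'].sum())
    if n in('fresh1','done1','selector_grip'):
      for d in spotter.mark_of(c,n)[:6]: print('   mark',c,n,round(d['confidence'],2),np.round(d['xy'],1))
for n in('slot1','slot2','slot3','slot4'):
  print(n,[(round(d['confidence'],2),np.round(d['xy'],1)) for d in spotter.mark_of('top',n)])
E
```

```text
top fresh1 0.91 [126. 202.  38.  36.] 711
top fresh1 0.89 [188. 269.  40.  33.] 736
top fresh1 0.89 [192. 206.  28.  38.] 712
   mark top fresh1 0.92 [211.6 230.1]
   mark top fresh1 0.89 [210.  283.8]
   mark top fresh1 0.87 [148.3 223. ]
top done1 0.77 [368. 198.  25.  32.] 588
top done1 0.66 [381. 251.  31.  34.] 660
top done1 0.59 [305. 128.  28.  35.] 686
   mark top done1 0.91 [395.  272.7]
   mark top done1 0.86 [318.6 153.3]
   mark top done1 0.82 [378.2 217.5]
   mark top done1 0.33 [488.1 237.1]
top block 0.73 [264. 178. 134.  63.] 5793
top block 0.62 [188. 268.  38.  34.] 752
top tray 0.71 [277. 254.  87.  64.] 4823
top controller 0.67 [442. 198.  78.  72.] 4267
top selector_grip 0.76 [472. 217.  27.  32.] 544
   mark top selector_grip 0.72 [468.7 172.2]
   mark top selector_grip 0.57 [484.9 235.5]
side fresh1 0.83 [262. 154.  20.  31.] 520
side fresh1 0.8 [240. 185.  28.  42.] 687
side fresh1 0.6 [284. 172.  21.  35.] 615
   mark side fresh1 0.82 [274.4 179.7]
   mark side fresh1 0.72 [296.1 204.2]
   mark side fresh1 0.63 [255.6 215.6]
side done1 0.93 [334. 261.  20.  42
[... 417 characters left out ...]
roller 0.72 [379. 292.  84.  69.] 3629
side selector_grip 0.94 [402. 302.  28.  23.] 481
   mark side selector_grip 0.68 [416.4 308.5]
   mark side selector_grip 0.18 [465.  301.1]
slot1 [(0.97, array([319.4, 213.8])), (0.9, array([285.8, 207.2])), (0.78, array([346.3, 214.7])), (0.56, array([375. , 217.3]))]
slot2 [(0.97, array([319.4, 213.8])), (0.9, array([285.8, 207.2])), (0.78, array([346.3, 214.7])), (0.56, array([375. , 217.3]))]
slot3 [(0.97, array([319.4, 213.8])), (0.9, array([285.8, 207.2])), (0.78, array([346.3, 214.7])), (0.56, array([375. , 217.3]))]
slot4 [(0.97, array([319.4, 213.8])), (0.9, array([285.8, 207.2])), (0.78, array([346.3, 214.7])), (0.56, array([375. , 217.3]))]
```

View pics/t1.png

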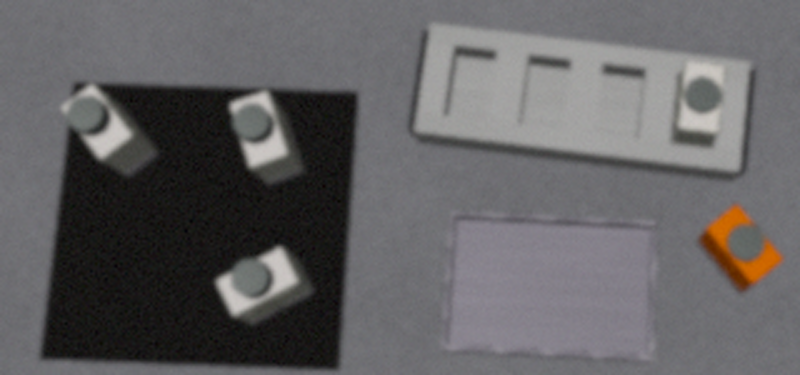

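View pics/t2.png

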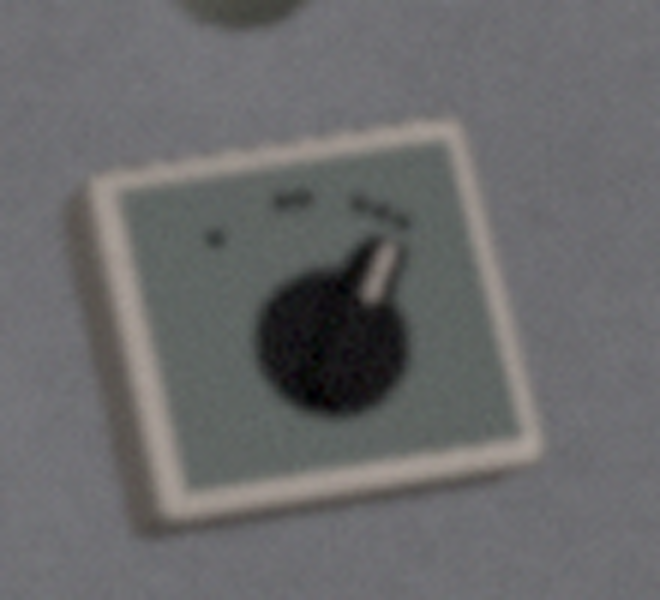

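The selector points at three dots (pointer px ~(493,225)). Three candidates for done1: white in the block at (380,209), orange (397,268) and blue (319,142). Only the white one is in a slot with a flat grey cap, so that is the one. The fresh flasks are at (140,220), (205,224) and (205,285) on the mat, each with a tall cap.

```bash
cat > meas.py <<'E'
from h import *
def flask(z=0,top=.1): return lambda x,y,a:[box(x,y,a,.06,.034,z,z+.074),cyl(x,y,.0155,z+.074,z+top)]
def near(c,n,uv,tol=25):
    L=[d for d in spotter.silhouettes(c,n)]
    L=[(np.hypot(*(np.array([d['rect'][0]+d['rect'][2]/2,d['rect'][1]+d['rect'][3]/2])-uv)),d) for d in L]
    L=[l for l in L if l[0]<tol]
    return min(L,key=lambda l:l[0])[1]['mask'] if L else None
def fitfresh(tuv_list=None):
    optics.camera('top'); optics.camera('side')
    T=spotter.silhouettes('top','fresh1'); Sd=spotter.silhouettes('side','fresh1'); out=[]
    for d in T:
        if d['confidence']<.4: continue
        r=d['rect']; g=ray('top',(r[0]+r[2]/2,r[1]+r[3]/2),.05)[:2]
        ps=proj('side',[[g[0],g[1],.05]])[0]
        m=min(Sd,key=lambda e:np.hypot(e['rect'][0]+e['rect'][2]/2-ps[0],e['rect'][1]+e['rect'][3]/2-ps[1]),default=None)
        best=None
        for mk in ({'top':d['mask']},{'top':d['mask'],'side':m['mask']} if m else None):
            if mk is None: continue
            b=min((fit(flask(),mk,[*g,a],[.01,.01,.3]) for a in np.radians([-60,-15,30,75])),key=lambda r:r[1])
            print('fresh',list(mk),np.round(b[0][:2],4),'yaw',round(np.degrees(b[0][2])%180,1),'cost',round(b[1],3))
        out.append(b[0])
    return out
E
python3 - <<'E'
from meas import *
F=fitfresh()
for n,mdl,h in(('block',lambda x,y,a:[box(x,y,a,.1,.284,0,.04)],.02),('tray',lambda x,y,a:[box(x,y,a,.12,.18,0,.022)],.01),('controller',lambda x,y,a:[box(x,y,a,.13,.14,0,.05)],.02)):
    mk={}
    for c in('top','side'):
        d=spotter.silhouettes(c,n)[0]; mk[c]=cv2.morphologyEx(d['mask'].astype(np.uint8),cv2.MORPH_CLOSE,np.ones((9,9)))
    r=cv2.boundingRect(mk['top']); g=ray('top',(r[0]+r[2]/2,r[1]+r[3]/2),h)[:2]
    for cams in(['top'],['top','side']):
        b=min((fit(mdl,{c:mk[c] for c in cams},[*g,a],[.01,.01,.2]) for a in np.radians([-15,0,15])),key=lambda r:r[1])
        print(n,cams,np.round(b[0],4),np.degrees(b[0][2]).round(1),round(b[1],3))
E
```

```text
fresh ['top'] [0.558  0.2636] yaw 20.9 cost 0.093
fresh ['top', 'side'] [0.5578 0.264 ] yaw 22.8 cost 0.203
fresh ['top'] [0.4287 0.2575] yaw 116.9 cost 0.038
fresh ['top', 'side'] [0.4288 0.2581] yaw 116.9 cost 0.122
fresh ['top'] [0.5632 0.4009] yaw 40.6 cost 0.048
fresh ['top', 'side'] [0.5633 0.4011] yaw 41.0 cost 0.137
fresh ['top'] [ 0.5375 -0.3377] yaw 156.1 cost 0.363
fresh ['top', 'side'] [ 0.541  -0.3391] yaw 159.9 cost 1.059
block ['top'] [ 0.5962 -0.009  -0.124 ] -7.1 0.132
block ['top', 'side'] [ 0.5968 -0.0076 -0.1239] -7.1 0.314Traceback (most recent call last):
  File "<stdin>", line 6, in <module>
IndexError: list index out of range
```

```bash
cat > edge.py <<'E'
from h import *
from scipy.ndimage import map_coordinates
def avg(c,n=6):
    return np.mean([optics.camera(c).astype(np.float32) for _ in range(n)],0)
def grad(img,s=1.0):
    g=0
    for k in range(3):
        b=cv2.GaussianBlur(img[:,:,k],(0,0),s); g=g+cv2.Sobel(b,cv2.CV_32F,1,0)**2+cv2.Sobel(b,cv2.CV_32F,0,1)**2
    g=np.sqrt(g); return np.minimum(g,np.percentile(g,99))
def rect(x,y,a,cx,cy,L,W,z):
    b=(np.array([[1,1],[-1,1],[-1,-1],[1,-1]])*[L/2,W/2]+[cx,cy])@Rz(a).T+[x,y]
    return np.c_[b,np.full(4,z)]
def sample(P,n=40):
    Q=np.roll(P,-1,0); t=np.linspace(0,1,n,endpoint=False)[:,None,None]
    return (P+(Q-P)*t).reshape(-1,3)
def efit(rects,G,x0,step):
    def cost(p):
        s=0
        for c,g in G.items():
            for R in rects(*p):
                uv=proj(c,sample(R)); s-=map_coordinates(g,[uv[:,1],uv[:,0]],order=1).mean()/g.max()
        return s
    p=np.array(x0,float); 
    for k in range(3):
        sim=np.vstack([p]+[p+np.eye(3)[i]*step[i]/(1+k) for i in range(3)])
        r=minimize(cost,p,method='Nelder-Mead',options=dict(initial_simplex=sim,xatol=1e-5,fatol=1e-6)); p=r.x
    return p,r.fun
BLK=lambda x,y,a:[rect(x,y,a,0,0,.1,.284,.04)]+[rect(x,y,a,0,k*.066,.064,.038,.04) for k in(-.5,.5,1.5)]
TRAY=lambda x,y,a:[rect(x,y,a,0,0,.12,.18,.022),rect(x,y,a,0,0,.112,.172,.022)]
CTL=lambda x,y,a:[rect(x,y,a,0,0,.13,.14,.05)]
E
python3 - <<'E'
from edge import *
I={c:avg(c) for c in('top','side')}; G={c:grad(I[c]) for c in I}
g=[ray('top',(320,285),.02),ray('top',(482,233),.05)]
print(g)
res={}
for n,m,x0 in(('block',BLK,[.597,-.008,-.124]),('tray',TRAY,[*g[0][:2],-.05]),('ctl',CTL,[*g[1][:2],.14])):
  for cams in(['top'],['top','side']):
    b=max((efit(m,{c:G[c] for c in cams},np.array(x0)+[dx,dy,da],[.006,.006,.06]) for dx in(-.005,.005) for dy in(-.005,.005) for da in(-.05,0,.05)),key=lambda r:-r[1])
    print(n,cams,np.round(b[0],4),np.degrees(b[0][2]).round(2),round(b[1],3)); res[n]=b[0]
np.save('res.npy',res,allow_pickle=True)
pts=lambda c:[proj(c,R) for n,m in(('block',BLK),('tray',TRAY),('ctl',CTL)) for R in m(*res[n])]
crop('top',260,165,265,160,3,'pics/e1.png',I['top'].astype(np.uint8),pts('top'))
crop('side',255,190,215,170,3.5,'pics/e2.png',I['side'].astype(np.uint8),pts('side'))
E
```

```text
[array([0.42970251, 0.01621238, 0.02      ]), array([ 0.53896175, -0.328503  ,  0.05      ])]
block ['top'] [ 0.5955 -0.0102 -0.1225] -7.02 -2.068
block ['top', 'side'] [ 0.5965 -0.0094 -0.1242] -7.12 -5.264
tray ['top'] [ 0.4287  0.0127 -0.0462] -2.65 -0.387
tray ['top', 'side'] [ 0.4337  0.0162 -0.0485] -2.78 -1.577
ctl ['top'] [ 0.5418 -0.3284  0.1659] 9.5 -0.588
ctl ['top', 'side'] [ 0.5422 -0.3284  0.167 ] 9.57 -1.173
```

View pics/e1.png

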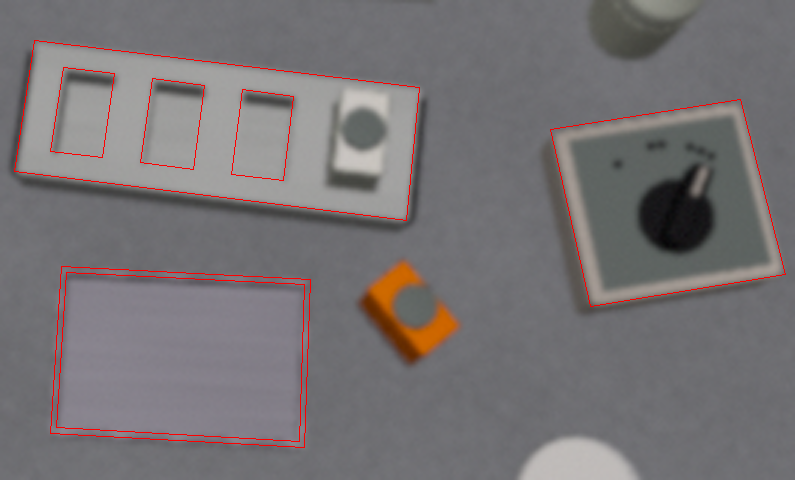

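View pics/e2.png

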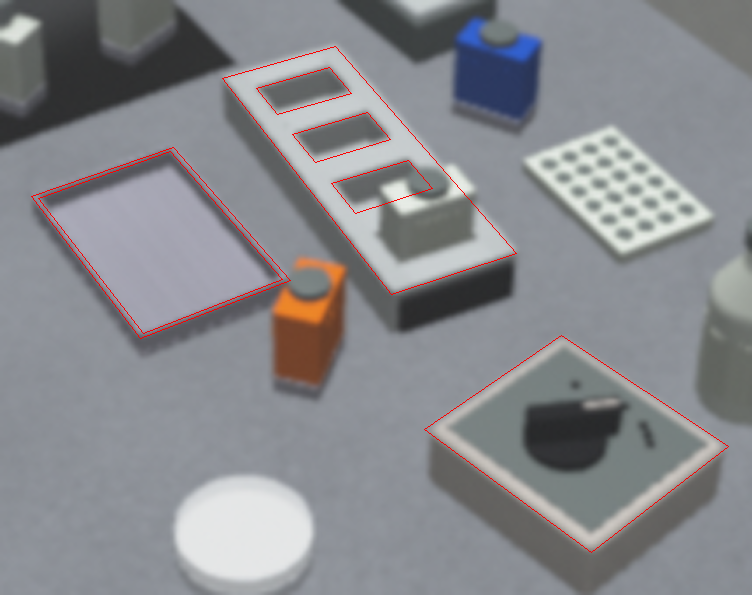

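The overlays match the block, tray and box edges to within about a pixel. Next I measure the knob and the finished flask.

Run:
```python
from edge import *
from meas import flask,near
res=np.load('res.npy',allow_pickle=True).item()
I={c:avg(c,4) for c in('top','side')}
cx,cy,ca=res['ctl']
mk={}
for c in I:
    P=proj(c,rect(cx,cy,ca,-.0,0,.115,.125,.05)); m=np.zeros((480,640),np.uint8); cv2.fillConvexPoly(m,P.astype(np.int32),1)
    d=(I[c].max(2)<62).astype(np.uint8)&m
    n,l,s,_=cv2.connectedComponentsWithStats(d); k=1+np.argmax(s[1:,4]); b=(l==k).astype(np.uint8)
    mk[c]=cv2.morphologyEx(b,cv2.MORPH_CLOSE,np.ones((7,7))); print(c,s[k])
mk={c:cv2.morphologyEx(m,cv2.MORPH_CLOSE,cv2.getStructuringElement(cv2.MORPH_ELLIPSE,(9,9))) for c,m in mk.items()}
def knob(x,y,a):
    o=Rz(a)@[.004,0]; return [box(x+o[0],y+o[1],a,.06,.015,.059,.083),cyl(x,y,.027,.05,.059)]
g=ray('top',(485.3,237),.056)
for cams in(['top'],['top','side']):
    b=fit(knob,{c:mk[c] for c in cams},[g[0],g[1],-.43],[.006,.006,.2]); print(cams,np.round(b[0],4),np.degrees(b[0][2]),b[1])
k=b[0]
H=[cv2.convexHull(proj('top',P).astype(np.float32))[:,0] for P in knob(*k)]
crop('top',430,180,110,100,6,'pics/k1.png',I['top'].astype(np.uint8),H)
H=[cv2.convexHull(proj('side',P).astype(np.float32))[:,0] for P in knob(*k)]
crop('side',375,280,95,80,6,'pics/k2.png',I['side'].astype(np.uint8),H)
bx,by,ba=res['block']
for i,kk in enumerate((-1.5,-.5,.5,1.5)): print('slot',i+1,np.round(Rz(ba)@[0,kk*.066]+[bx,by],4))
# done cap circle centre, height .092
s=env.sense(); print(s['time'],np.round(s['tcp_rot'],3).tolist(),np.round(s['qpos'],1))
np.save('knob.npy',k)
```

```text
top [473 220  25  30 495]
side [405 306  27  18 374]
['top'] [ 0.53   -0.3321 -0.3162] -18.118554318530528 0.171708995244359
['top', 'side'] [ 0.5306 -0.3314 -0.2591] -14.845277678501795 0.4765861952842594
slot 1 [ 0.5843 -0.1076]
slot 2 [ 0.5924 -0.0421]
slot 3 [0.6006 0.0233]
slot 4 [0.6088 0.0888]
2.75 [[-0.964, 0.265, 0.0], [0.265, 0.964, 0.0], [-0.0, 0.0, -1.0]] [66.  11.8 88.3 -0.  79.8 -8.6]
```

View pics/k1.png

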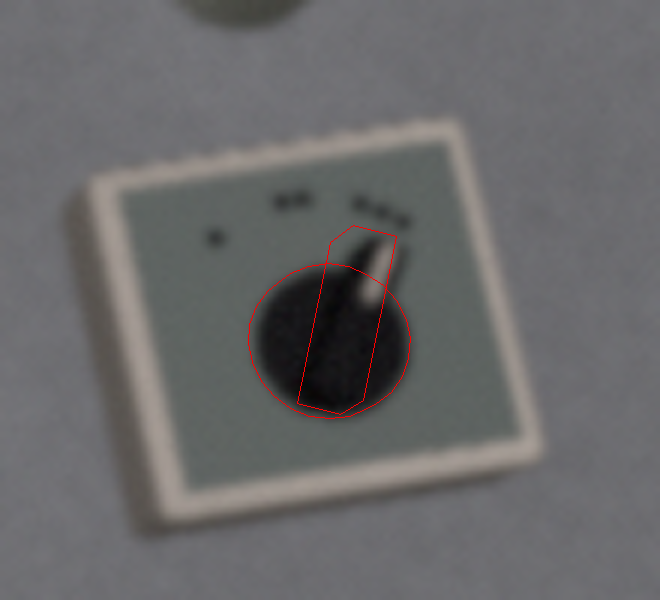

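View pics/k2.png

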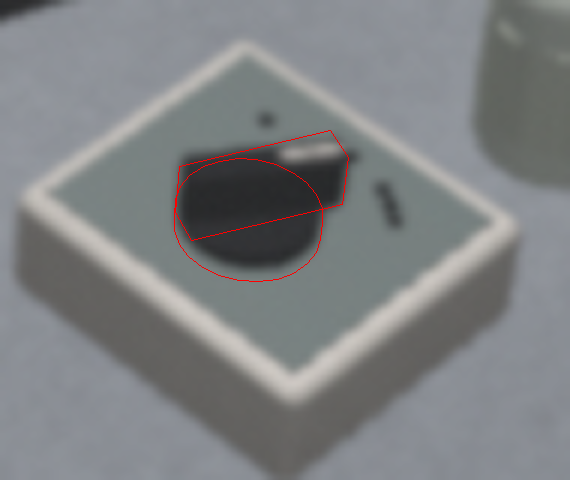

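```bash
python3 - <<'E'
from edge import *
res=np.load('res.npy',allow_pickle=True).item()
I={c:avg(c,4) for c in('top','side')}; G={c:grad(I[c],.8) for c in I}
k0=np.load('knob.npy')
def R(x,y,a):
    t=np.linspace(0,2*np.pi,24,endpoint=False); o=Rz(a)@[.004,0]
    return [np.c_[x+.027*np.cos(t),y+.027*np.sin(t),np.full(24,.059)],rect(x+o[0],y+o[1],a,0,0,.06,.015,.083)]
for cams in(['top'],['side'],['top','side']):
    b=min((efit(R,{c:G[c] for c in cams},[k0[0]+dx,k0[1]+dy,-.433],[.005,.005,.06]) for dx in(-.005,0,.005,.01) for dy in(-.005,0,.005)),key=lambda r:r[1])
    print(cams,np.round(b[0],4),np.degrees(b[0][2]),b[1])
k=b[0];np.save('knob.npy',k)
crop('top',430,180,110,100,6,'pics/k3.png',I['top'].astype(np.uint8),[proj('top',P) for P in R(*k)])
crop('side',375,280,95,80,6,'pics/k4.png',I['side'].astype(np.uint8),[proj('side',P) for P in R(*k)])
E
python3 -c "
import cv2,numpy as np
a=cv2.imread('pics/k3.png');b=cv2.imread('pics/k4.png');h=min(a.shape[0],b.shape[0]);cv2.imwrite('pics/k5.png',np.hstack([a[80:480,150:540],b[60:460,100:500]]))"
```

```text
['top'] [ 0.5276 -0.3309 -0.0396] -2.267873413177219 -1.2463213205337524
['side'] [ 0.5293 -0.3332 -0.6892] -39.48810516734144 -1.23171067237854
['top', 'side'] [ 0.528  -0.331  -0.2498] -14.313401174096098 -2.287139654159546
```

View pics/k5.png

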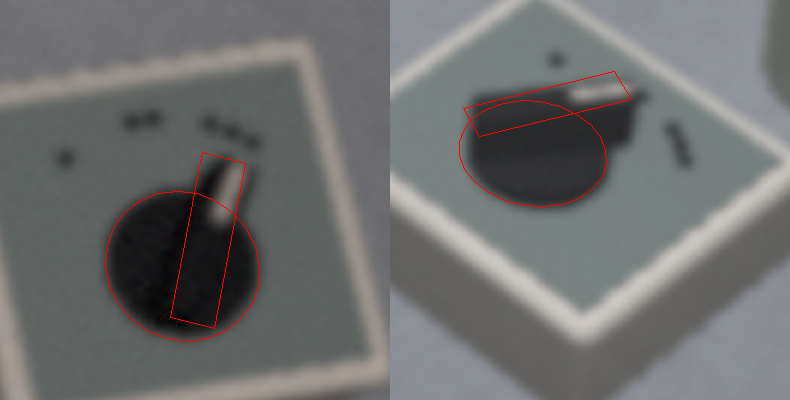

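Run:
```python
from h import *
p=[ray('top',(491.2,230.3),.083),ray('top',(493.7,221.7),.083)]; q=[ray('side',((570+100)/6+375-65,(98+60)/6+280),.083),ray('side',((630+100)/6+375-65,(90+60)/6+280),.083)]
for a in(p,q):
    print(np.round(a,4)); d=a[1]-a[0]; print(np.degrees(np.arctan2(d[1],d[0])), [np.degrees(np.arctan2(v[1]+.331,v[0]-.528)) for v in a])
```

```text
[[ 0.5372 -0.3365  0.083 ]
 [ 0.5555 -0.3429  0.083 ]]
-19.420262668252768 [np.float64(-30.77870749357821), np.float64(-23.449320087127848)]
[[ 0.5405 -0.3358  0.083 ]
 [ 0.5614 -0.3444  0.083 ]]
-22.405535726566274 [np.float64(-21.033178560108617), np.float64(-21.894654184063118)]
```

```bash
python3 -m creep '[{"slide":[2.5,-2.5,0],"roll":-7},{"slide":[2.5,-2.5,0],"roll":-7},{"slide":[2.5,-2.5,0],"roll":-7},{"slide":[2.5,-2.5,0],"roll":-7},{"slide":[2.5,-3,0],"roll":-7},{"slide":[2.5,-3,0],"roll":-7},{"slide":[2.5,-3,0],"roll":-7},{"slide":[2.5,-3,0],"roll":-7},{"slide":[2.5,-3,0],"roll":-7},{"slide":[2.5,-3,0],"roll":-7}]' 0.5
python3 -m creep '[{"slide":[1.2,-3,0],"roll":-7},{"slide":[1.2,-3,0],"roll":-7},{"slide":[1.2,-3,0],"roll":-7},{"slide":[1.2,-3,0],"roll":-7},{"slide":[1.2,-3,0],"roll":-7},{"slide":[1.2,-3,0],"roll":-7},{"slide":[1.2,-3,0],"roll":-7},{"slide":[1.2,-3,0],"roll":-7},{"slide":[1.2,-3,0],"roll":-7},{"slide":[1.2,-3,0],"roll":-7}]'
python3 -m creep '[{"slide":[0,-3,-1],"roll":-7},{"slide":[0,-3,-1],"roll":-7},{"slide":[0,-3,-1],"roll":-7},{"slide":[0,-3,-1],"roll":-7},{"slide":[0,-3,-1],"roll":-7},{"slide":[0,-3,-1],"roll":-7},{"slide":[0,-3,-1],"roll":-7},{"slide":[0,-3,-1],"roll":0},{"slide":[0,-3,-1],"roll":0},{"slide":[0,-1,-1],"roll":0}]'
```

```text
time: 4.15
eef_pos: [0.403, 0.2732, 0.2502]
tcp_rot: [[-0.076, 0.997, 0.001], [0.997, 0.076, 0.0], [0.0, 0.001, -1.0]]
wrist_force: [0.6, 1.0, -0.7]
width: 0.0424
time: 5.15
eef_pos: [0.5226, -0.0268, 0.2501]
tcp_rot: [[0.911, 0.412, 0.0], [0.412, -0.911, 0.0], [0.0, 0.0, -1.0]]
wrist_force: [0.5, 0.6, 0.3]
width: 0.0427
time: 6.15
eef_pos: [0.5221, -0.3085, 0.1497]
tcp_rot: [[0.91, -0.415, 0.001], [-0.415, -0.91, -0.002], [0.001, 0.001, -1.0]]
wrist_force: [-0.5, 0.2, 0.3]
width: 0.0426
```

```bash
python3 -m creep '[{"slide":[0.35,-1.2,0],"roll":0},{"slide":[0.35,-1.15,0],"roll":0},{"slide":[0,0,-2],"roll":0},{"slide":[0,0,-2],"roll":0},{"slide":[0,0,0],"roll":0}]'
python3 - <<'E'
from edge import *
s=env.sense(); p=s['eef_pos']; R=s['tcp_rot']; print(np.round(p,4))
for c,(x,y,w,h) in(('top',(430,160,130,110)),('side',(365,240,110,110))):
    tips=[p+R@[dx,s['width']/2*sg,.019] for sg in(-1,1) for dx in(-.011,.011)]
    crop(c,x,y,w,h,5,f'pics/a_{c}.png',pts=[proj(c,[tips[0],tips[1],tips[3],tips[2]])])
E
```

```text
time: 6.65
eef_pos: [0.5281, -0.3271, 0.1075]
tcp_rot: [[0.911, -0.411, -0.004], [-0.411, -0.911, 0.004], [-0.005, -0.002, -1.0]]
wrist_force: [-0.5, 0.5, -0.8]
width: 0.0423
[ 0.5281 -0.3271  0.1075]
```

View pics/a_top.png

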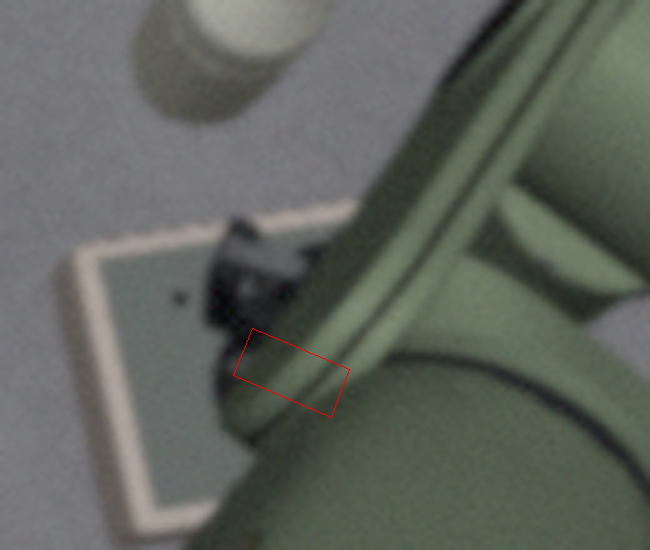

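View pics/a_side.png

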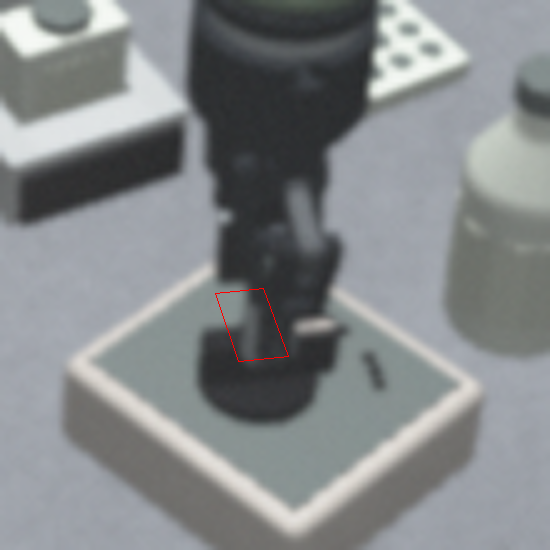

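```bash
for i in 1 2 3; do python3 -m creep '[{"slide":[0,0,0],"roll":0}]' | sed -n 1,2p; done
python3 -c "
from bench import env
for i in range(3): print(env.sense()['eef_pos'],env.sense()['qpos'])"
```

```text
time: 6.85
eef_pos: [0.5303, -0.3293, 0.1117]
time: 6.95
eef_pos: [0.5302, -0.3295, 0.1117]
time: 7.05
eef_pos: [0.5298, -0.3293, 0.1112]
[ 0.52980409 -0.32934644  0.1112121 ] [-3.98092475e+01  2.55285336e+01  8.78703008e+01  2.12920859e-04
  6.64831689e+01  7.45196438e+01]
[ 0.52980409 -0.32934644  0.1112121 ] [-3.98092475e+01  2.55285336e+01  8.78703008e+01  2.12920859e-04
  6.64831689e+01  7.45196438e+01]
[ 0.52980409 -0.32934644  0.1112121 ] [-3.98092475e+01  2.55285336e+01  8.78703008e+01  2.12920859e-04
  6.64831689e+01  7.45196438e+01]
```

```bash
python3 -m creep '[{"slide":[-0.1,-0.2,-1],"roll":0},{"slide":[0,0,-1],"roll":0},{"slide":[0,0,-0.9],"roll":0},{"slide":[0,0,0],"roll":0},{"slide":[0,0,0],"roll":0}]'
python3 -m creep '[{"slide":[0,0,0],"roll":0},{"slide":[0,0,0],"roll":0},{"slide":[0,0,0],"roll":0},{"slide":[0,0,0],"roll":0},{"slide":[0,0,0],"roll":0},{"slide":[0,0,0],"roll":0}]' 0
```

```text
time: 7.55
eef_pos: [0.5277, -0.3306, 0.08]
tcp_rot: [[0.911, -0.412, -0.001], [-0.412, -0.911, 0.001], [-0.002, -0.0, -1.0]]
wrist_force: [-0.4, 0.2, 0.1]
width: 0.0428
time: 8.15
eef_pos: [0.5293, -0.3293, 0.0818]
tcp_rot: [[0.911, -0.412, 0.002], [-0.412, -0.911, 0.002], [0.001, -0.003, -1.0]]
wrist_force: [1.7, 5.5, 2.3]
width: 0.0135
```

```bash
python3 -m creep '[{"slide":[0,0,0],"roll":4},{"slide":[0,0,0],"roll":5},{"slide":[0,0,0],"roll":5},{"slide":[0,0,0],"roll":5},{"slide":[0,0,0],"roll":5},{"slide":[0,0,0],"roll":5},{"slide":[0,0,0],"roll":5}]'
python3 -m creep '[{"slide":[0,0,0],"roll":5},{"slide":[0,0,0],"roll":5},{"slide":[0,0,0],"roll":5},{"slide":[0,0,0],"roll":5},{"slide":[0,0,0],"roll":5},{"slide":[0,0,0],"roll":5},{"slide":[0,0,0],"roll":5},{"slide":[0,0,0],"roll":0},{"slide":[0,0,0],"roll":0}]'
```

```text
time: 8.85
eef_pos: [0.5292, -0.3311, 0.0818]
tcp_rot: [[0.985, 0.171, 0.002], [0.171, -0.985, -0.001], [0.002, 0.001, -1.0]]
wrist_force: [1.4, 1.2, -0.3]
width: 0.0137
time: 9.75
eef_pos: [0.53, -0.3327, 0.0818]
tcp_rot: [[0.712, 0.703, 0.005], [0.703, -0.712, -0.004], [0.001, 0.006, -1.0]]
wrist_force: [3.0, -3.8, -3.2]
width: 0.0136
```

```bash
python3 -m creep '[{"slide":[0,0,0],"roll":0},{"slide":[0,0,0],"roll":0},{"slide":[0,0,0],"roll":0},{"slide":[0,0,2],"roll":0},{"slide":[0,0,3],"roll":0},{"slide":[0,0,3],"roll":0},{"slide":[0,0,4],"roll":0},{"slide":[0,0,4],"roll":0}]' 0.5
python3 -m creep '[{"slide":[0,4,0],"roll":-5},{"slide":[0,4,0],"roll":-5},{"slide":[0,4,0],"roll":-5},{"slide":[0,4,0],"roll":-5},{"slide":[0,4,0],"roll":-5},{"slide":[0,4,0],"roll":-5},{"slide":[0,4,0],"roll":-5},{"slide":[0,4,0],"roll":-5},{"slide":[0,4,0],"roll":-5},{"slide":[0,4,0],"roll":-5}]' 0.62
python3 - <<'E'
from edge import *
crop('top',430,160,130,110,3,'pics/b_top.png'); crop('side',365,260,110,110,3,'pics/b_side.png')
a=cv2.imread('pics/b_top.png');b=cv2.imread('pics/b_side.png'); cv2.imwrite('pics/b.png',np.hstack([a,b[:330]]))
crop('top',0,0,640,480,1,'pics/b_full.png')
E
```

```text
time: 10.55
eef_pos: [0.5276, -0.3305, 0.242]
tcp_rot: [[0.711, 0.703, -0.001], [0.703, -0.711, 0.001], [-0.0, -0.001, -1.0]]
wrist_force: [0.0, -0.5, 0.7]
width: 0.0429
time: 11.55
eef_pos: [0.5277, 0.0707, 0.2413]
tcp_rot: [[0.995, -0.097, 0.0], [-0.097, -0.995, -0.0], [0.0, -0.0, -1.0]]
wrist_force: [0.5, 0.5, 0.7]
width: 0.0529
```

View pics/b.png

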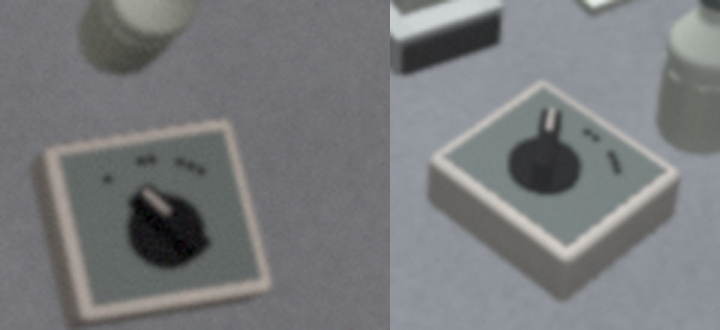

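View pics/b_full.png

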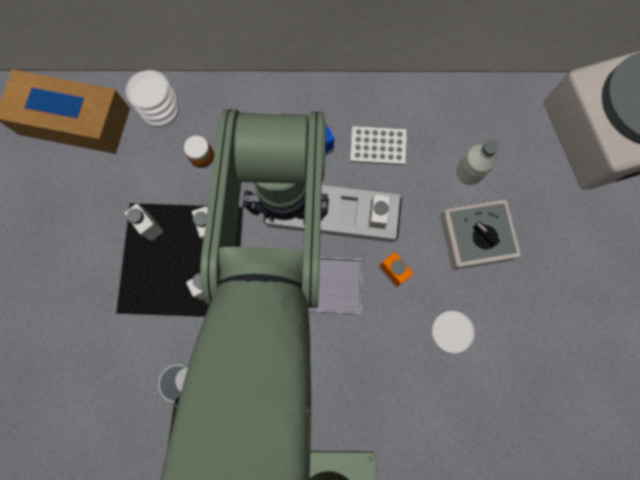

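The pointer is at one dot. Now I measure the finished flask.

Run:
```python
from edge import *
I={c:avg(c,4) for c in('top','side')}; G={c:grad(I[c],.8) for c in I}
D=lambda x,y,a:[rect(x,y,a,0,0,.06,.034,.084)]
for cams in(['top'],['side'],['top','side']):
    b=min((efit(D,{c:G[c] for c in cams},[.584+dx,-.108+dy,-.124],[.003,.003,.05]) for dx in(-.003,.003) for dy in(-.003,.003)),key=lambda r:r[1])
    print(cams,np.round(b[0],4),np.degrees(b[0][2]).round(1),b[1])
crop('top',355,185,50,60,6,'pics/d.png',I['top'].astype(np.uint8),[proj('top',P) for P in D(*b[0])])
print(env.sense()['eef_pos'])
```

```text
['top'] [ 0.583  -0.1084 -0.1313] -7.5 -0.6630361676216125
['side'] [ 0.585  -0.1074 -0.1488] -8.5 -0.8536879420280457
['top', 'side'] [ 0.5847 -0.1083 -0.1285] -7.4 -1.50709068775177
[0.52827197 0.06793653 0.24097646]
```

View pics/d.png

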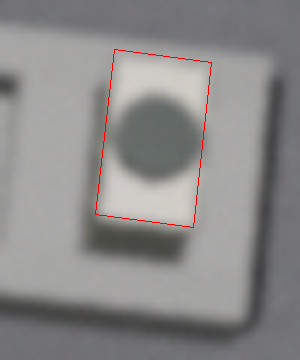

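```bash
python3 -m creep '[{"slide":[1.4,-4.4,0],"roll":-0.6},{"slide":[1.4,-4.4,0],"roll":-1},{"slide":[1.4,-4.4,-2],"roll":0},{"slide":[1.4,-4.4,-2],"roll":0},{"slide":[0,0,-3],"roll":0},{"slide":[0,0,-3],"roll":0},{"slide":[0,0,0],"roll":0},{"slide":[0,0,0],"roll":0},{"slide":[0,0,0],"roll":0}]' 0.66
```

```text
time: 13.0
eef_pos: [0.5854, -0.1068, 0.1434]
tcp_rot: [[0.993, -0.121, 0.004], [-0.121, -0.993, -0.001], [0.004, 0.001, -1.0]]
wrist_force: [0.7, 0.2, 0.8]
width: 0.0565
```

```bash
python3 -m creep '[{"slide":[0,-0.1,-2],"roll":0},{"slide":[0,0,-2],"roll":0},{"slide":[0,0,-1.5],"roll":0},{"slide":[0,0,-1],"roll":0},{"slide":[0,0,-0.7],"roll":0},{"slide":[0,0,0],"roll":0},{"slide":[0,0,0],"roll":0},{"slide":[0,0,0],"roll":0}]'
python3 -m creep '[{"slide":[0,0,0],"roll":0},{"slide":[0,0,0],"roll":0},{"slide":[0,0,0],"roll":0},{"slide":[0,0,0],"roll":0},{"slide":[0,0,0],"roll":0}]' 0
```

```text
time: 13.8
eef_pos: [0.5847, -0.1077, 0.0702]
tcp_rot: [[0.993, -0.121, 0.002], [-0.121, -0.993, -0.001], [0.002, 0.0, -1.0]]
wrist_force: [-0.4, 0.3, -0.3]
width: 0.0564
time: 14.3
eef_pos: [0.5846, -0.1076, 0.07]
tcp_rot: [[0.993, -0.121, 0.001], [-0.121, -0.993, -0.0], [0.001, 0.0, -1.0]]
wrist_force: [0.5, 0.7, 4.3]
width: 0.0334
```

```bash
python3 -m creep '[{"slide":[0,0,1],"roll":0},{"slide":[0,0,2],"roll":0},{"slide":[0,0,3],"roll":0},{"slide":[0,0,3],"roll":0},{"slide":[0,0,3],"roll":0},{"slide":[-3,2.5,1],"roll":0},{"slide":[-3,2.5,0],"roll":0},{"slide":[-3,2.5,0],"roll":0},{"slide":[-3,2.5,0],"roll":0},{"slide":[-3,2.4,0],"roll":0}]'
python3 -m creep '[{"slide":[0,0,0],"roll":2},{"slide":[0,0,-3],"roll":2},{"slide":[0,0,-3],"roll":0},{"slide":[0,0,-3],"roll":0},{"slide":[0,0,-2],"roll":0},{"slide":[0,0,-1],"roll":0},{"slide":[0,0,0],"roll":0},{"slide":[0,0,0],"roll":0},{"slide":[0,0,0],"roll":0}]'
python3 - <<'E'
from h import *
crop('side',245,180,130,120,5,'pics/tr.png')
E
```

```text
time: 15.3
eef_pos: [0.4318, 0.0175, 0.1987]
tcp_rot: [[0.993, -0.121, -0.002], [-0.121, -0.993, 0.0], [-0.002, -0.0, -1.0]]
wrist_force: [0.3, 0.6, -1.6]
width: 0.0333
time: 16.2
eef_pos: [0.4353, 0.0163, 0.0805]
tcp_rot: [[0.999, -0.051, 0.003], [-0.051, -0.999, -0.0], [0.003, 0.0, -1.0]]
wrist_force: [0.6, 0.6, -1.4]
width: 0.0331
```

View pics/tr.png

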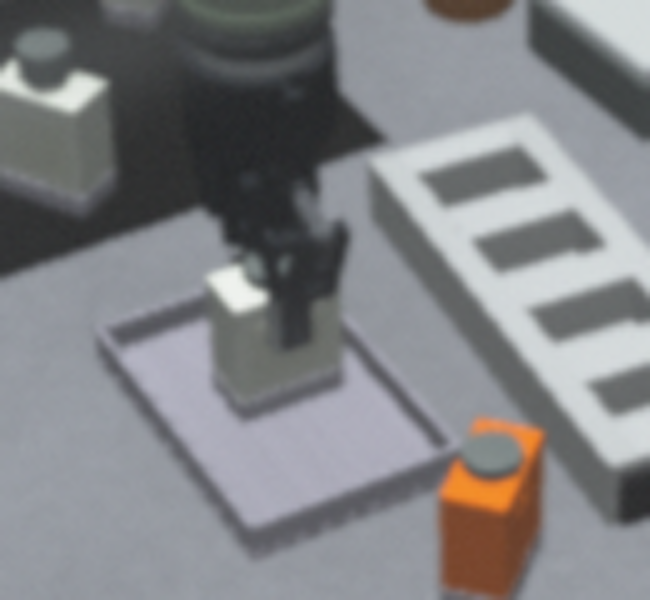

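```bash
python3 -m creep '[{"slide":[0,0,-0.7],"roll":0},{"slide":[0,0,-0.5],"roll":0},{"slide":[0,0,-0.4],"roll":0},{"slide":[0,0,0],"roll":0},{"slide":[0,0,0],"roll":0},{"slide":[0,0,0],"roll":0}]'
```

```text
time: 16.85
eef_pos: [0.4339, 0.0166, 0.064]
tcp_rot: [[0.999, -0.051, -0.001], [-0.051, -0.999, 0.0], [-0.001, -0.0, -1.0]]
wrist_force: [-3.8, 0.8, 10.0]
width: 0.033
```

```bash
python3 -m creep '[{"slide":[0,0,0],"roll":0},{"slide":[0,0,0],"roll":0},{"slide":[0,0,0],"roll":0},{"slide":[0,0,1],"roll":0},{"slide":[0,0,3],"roll":0},{"slide":[0,0,4],"roll":0},{"slide":[0,0,4],"roll":0},{"slide":[0,0,4],"roll":0},{"slide":[0,-4,2],"roll":0},{"slide":[0,-4,0],"roll":0}]' 0.62
python3 -m creep '[{"slide":[0,-4,0],"roll":0},{"slide":[0,-4,0],"roll":0},{"slide":[0,-4,0],"roll":0},{"slide":[0,-4,0],"roll":0},{"slide":[0,-4,0],"roll":0},{"slide":[0,0,0],"roll":0},{"slide":[0,0,0],"roll":0}]'
python3 - <<'E'
from edge import *
from meas import *
I={c:avg(c,4) for c in('top','side')}; G={c:grad(I[c],.8) for c in I}
cv2.imwrite('pics/f_top.png',I['top'][:,:,::-1]);cv2.imwrite('pics/f_side.png',I['side'][:,:,::-1])
F=fitfresh(); np.save('F.npy',F)
def FR(x,y,a):
    return [rect(x,y,a,0,0,.06,.034,.074)]
def BL(x,y,a): return [rect(x,y,a,0,0,.1,.284,.04)]+[rect(x,y,a,0,k*.066,.064,.038,.04) for k in(-1.5,-.5,.5,1.5)]
for f in F:
    b=min((efit(FR,G,f+[dx,dy,0],[.003,.003,.05]) for dx in(-.002,.002) for dy in(-.002,.002)),key=lambda r:r[1]); print('edge',np.round(b[0],4),np.degrees(b[0][2])%180,b[1])
b=min((efit(BL,G,[.5965+dx,-.0094+dy,-.124],[.003,.003,.05]) for dx in(-.002,.002) for dy in(-.002,.002)),key=lambda r:r[1]); print('block',b)
for kk in(-1.5,-.5,.5,1.5): print(np.round(Rz(b[0][2])@[0,kk*.066]+b[0][:2],4))
E
```

```text
time: 17.85
eef_pos: [0.4367, -0.0644, 0.2486]
tcp_rot: [[0.999, -0.048, 0.01], [-0.048, -0.999, -0.003], [0.01, 0.003, -1.0]]
wrist_force: [1.4, -0.5, -1.1]
width: 0.053
time: 18.55
eef_pos: [0.4337, -0.2639, 0.2434]
tcp_rot: [[0.999, -0.053, -0.0], [-0.053, -0.999, 0.001], [-0.0, -0.001, -1.0]]
wrist_force: [-0.0, 0.6, 0.4]
width: 0.0527
fresh ['top'] [0.5635 0.3998] yaw 40.5 cost 0.045
fresh ['top', 'side'] [0.5635 0.4007] yaw 41.4 cost 0.145
fresh ['top'] [0.429  0.2578] yaw 120.8 cost 0.057
fresh ['top', 'side'] [0.4295 0.2576] yaw 117.3 cost 0.197
fresh ['top'] [0.5577 0.2641] yaw 20.6 cost 0.034
fresh ['top', 'side'] [0.5587 0.2645] yaw 20.2 cost 0.142
edge [0.563  0.3984 0.747 ] 42.80163293682152 -1.720718264579773
edge [ 0.4283  0.2567 -1.0117] 122.03372108898793 -1.8512840270996094
edge [0.5561 0.262  0.3737] 21.410045796116314 -1.8023052215576172
block (array([ 0.59608346, -0.00955502, -0.1214998 ]), np.float64(-5.3981451988220215))
[ 0.5841 -0.1078]
[ 0.5921 -0.0423]
[0.6001 0.0232]
[0.6081 0.0887][ WARN:0@8.724] global loadsave.cpp:1063 imwrite_ Unsupported depth image for selected encoder is fallbacked to CV_8U.
```

View pics/f_top.png

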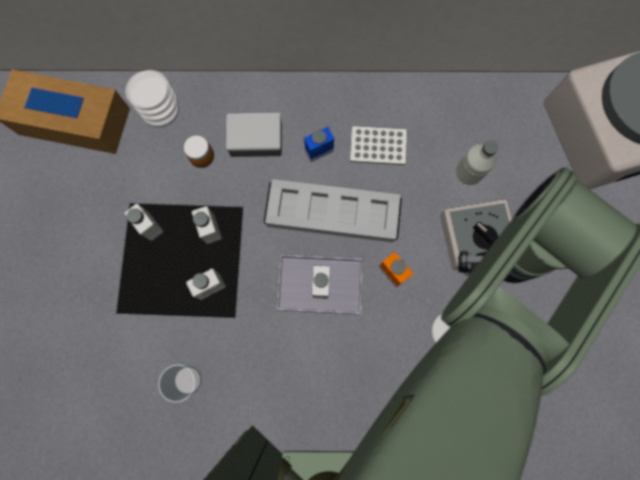

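View pics/f_side.png

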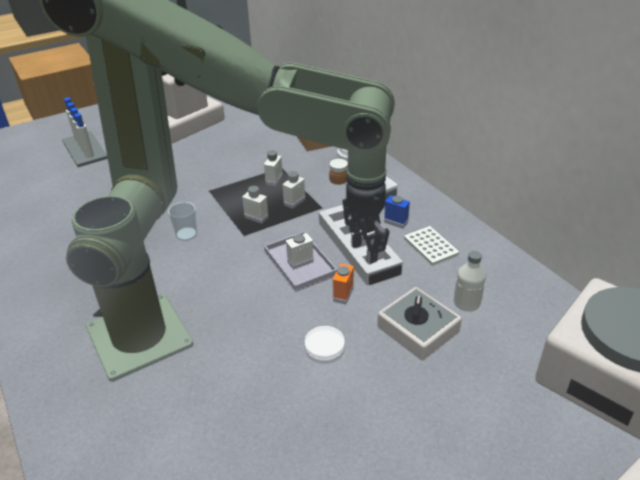

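```bash
python3 -m creep '[{"slide":[0.9,3.8,0],"roll":2.4},{"slide":[0.9,3.8,0],"roll":2.4},{"slide":[0.9,3.8,0],"roll":2.4},{"slide":[0.9,3.8,0],"roll":2.4},{"slide":[0.9,3.8,0],"roll":2.4},{"slide":[0.9,3.8,0],"roll":2.4},{"slide":[0.9,3.8,0],"roll":2.4},{"slide":[0.9,3.8,0],"roll":2.4},{"slide":[0.9,3.8,0],"roll":2.4},{"slide":[0.9,3.8,0],"roll":2.4}]' 0.75
python3 -m creep '[{"slide":[0.9,3.8,0],"roll":0},{"slide":[0.9,3.8,0],"roll":0},{"slide":[0.9,3.8,-2],"roll":0},{"slide":[0.6,3.3,-2],"roll":0},{"slide":[0,0,-2],"roll":0},{"slide":[0,0,-2],"roll":0},{"slide":[0,0,0],"roll":0},{"slide":[0,0,0],"roll":0},{"slide":[0,0,0],"roll":0}]'
python3 - <<'E'
from h import *
crop('side',230,120,130,120,5,'pics/c1.png')
E
```

```text
time: 20.15
eef_pos: [0.5242, 0.1182, 0.2433]
tcp_rot: [[0.933, 0.361, 0.0], [0.361, -0.933, -0.0], [0.0, 0.0, -1.0]]
wrist_force: [0.9, -0.6, -0.1]
width: 0.064
time: 21.05
eef_pos: [0.558, 0.2636, 0.1649]
tcp_rot: [[0.933, 0.359, 0.003], [0.359, -0.933, 0.001], [0.003, 0.0, -1.0]]
wrist_force: [-0.3, 0.5, 0.7]
width: 0.0645
```

View pics/c1.png

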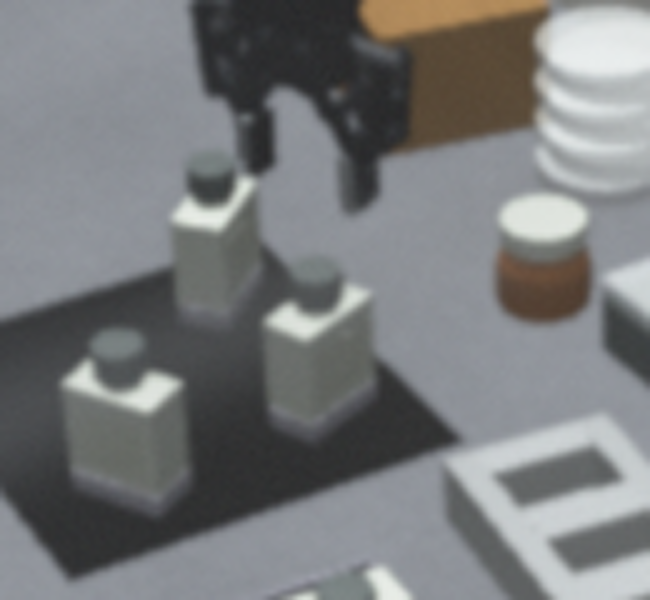

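```bash
python3 -m creep '[{"slide":[-0.1,0,-2],"roll":0},{"slide":[0,0,-2],"roll":0},{"slide":[0,0,-2],"roll":0},{"slide":[0,0,-2],"roll":0},{"slide":[0,0,-1.5],"roll":0},{"slide":[0,0,-1],"roll":0},{"slide":[0,0,0],"roll":0},{"slide":[0,0,0],"roll":0},{"slide":[0,0,0],"roll":0}]'
python3 -m creep '[{"slide":[0,0,0],"roll":0},{"slide":[0,0,0],"roll":0},{"slide":[0,0,0],"roll":0},{"slide":[0,0,0],"roll":0},{"slide":[0,0,0],"roll":0},{"slide":[0,0,0],"roll":0}]' 0
python3 -m creep '[{"slide":[0,0,1],"roll":0},{"slide":[0,0,2],"roll":0},{"slide":[0,0,3],"roll":0},{"slide":[0,0,4],"roll":0},{"slide":[0,0,3],"roll":0}]'
```

```text
time: 22.0
eef_pos: [0.5571, 0.2639, 0.0596]
tcp_rot: [[0.933, 0.359, 0.002], [0.359, -0.933, 0.001], [0.003, 0.0, -1.0]]
wrist_force: [0.3, -0.3, 0.5]
width: 0.0644
time: 22.6
eef_pos: [0.5568, 0.2637, 0.0592]
tcp_rot: [[0.933, 0.359, 0.002], [0.359, -0.933, 0.0], [0.002, 0.0, -1.0]]
wrist_force: [0.5, -1.7, 5.3]
width: 0.0332
time: 23.1
eef_pos: [0.5557, 0.2636, 0.1898]
tcp_rot: [[0.933, 0.359, -0.0], [0.359, -0.933, 0.0], [-0.0, -0.0, -1.0]]
wrist_force: [1.1, -0.1, -0.7]
width: 0.0333
```

```bash
python3 -m creep '[{"slide":[0.3,-3.7,0],"roll":-2.8},{"slide":[0.3,-3.7,0],"roll":-2.8},{"slide":[0.3,-3.7,0],"roll":-2.8},{"slide":[0.3,-3.7,0],"roll":-2.8},{"slide":[0.3,-3.7,0],"roll":-2.8},{"slide":[0.3,-3.7,0],"roll":-2.8},{"slide":[0.3,-3.7,0],"roll":-2.8},{"slide":[0.3,-3.7,0],"roll":-2.8},{"slide":[0.2,-3.7,0],"roll":-2.8},{"slide":[0.2,-3.7,0],"roll":-2.8}]'
python3 -m creep '[{"slide":[0,0,-2],"roll":0},{"slide":[0,0,-2],"roll":0},{"slide":[0,0,-2],"roll":0},{"slide":[0,0,0],"roll":0},{"slide":[0,0,0],"roll":0},{"slide":[0,0,0],"roll":0}]'
cat > held.py <<'E'
from edge import *
s=env.sense(); p=s['eef_pos']; R=s['tcp_rot']; yaw=np.arctan2(R[1,0],R[0,0]); print('tcp',np.round(p,4),np.degrees(yaw).round(2))
I={c:avg(c,3) for c in('side','top')}
z=p[2]-.06
b=box(p[0],p[1],yaw,.06,.034,z,z+.074)
u=proj('side',b.mean(0)[None])[0].astype(int)
crop('side',u[0]-45,u[1]-45,90,90,6,'pics/held.png',I['side'].astype(np.uint8),[proj('side',b[:4]),proj('side',b[4:])])
def F(x,y,a): return [box(x,y,a,.06,.034,z,z+.014)[[0,1,2,3]]]
E
python3 held.py
```

```text
time: 24.1
eef_pos: [0.5831, -0.1075, 0.1875]
tcp_rot: [[0.992, -0.123, -0.002], [-0.123, -0.992, 0.001], [-0.002, -0.001, -1.0]]
wrist_force: [1.0, 0.4, -1.2]
width: 0.0332
time: 24.7
eef_pos: [0.5847, -0.1065, 0.1295]
tcp_rot: [[0.993, -0.121, 0.002], [-0.121, -0.993, -0.001], [0.002, 0.0, -1.0]]
wrist_force: [0.0, 0.5, -0.4]
width: 0.0332
tcp [ 0.5847 -0.1065  0.1295] -6.92
```

View pics/held.png

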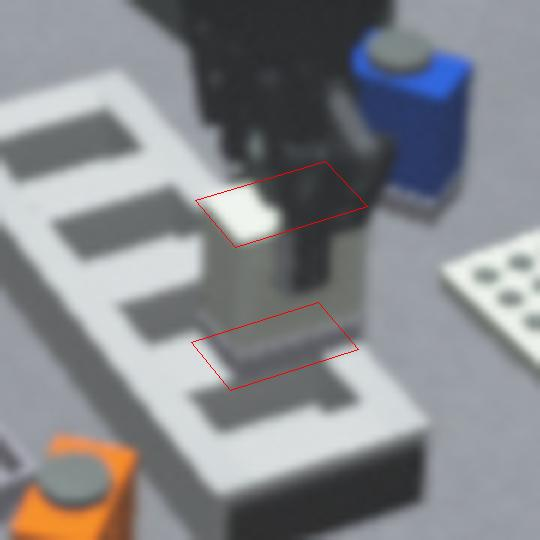

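```bash
cat > held.py <<'E'
from edge import *
import sys
s=env.sense(); p=s['eef_pos']; R=s['tcp_rot']; yaw=np.arctan2(R[1,0],R[0,0]); print('tcp',np.round(p,4),np.degrees(yaw).round(2))
img=avg('side',6)
def seg(x,y,z):
    b=box(x,y,yaw,.06,.034,z,z+.074)
    return b
def E(x,y,z,edges):
    b=seg(x,y,z); return [b[i]+(b[j]-b[i])*np.linspace(f0,f1,40)[:,None] for i,j,f0,f1 in edges]
# corners 0:++ 1:-+ 2:-- 3:+-   ; +4 top
ED=[(2,6,.05,.95),(3,7,.0,.6),(1,5,.05,.95),(2,3,.03,.97),(1,2,.03,.97),(5,6,.03,.97),(6,7,0,.35),(5,4,.0,.3)]
G=grad(img,.8)
def cost(q):
    return -sum(map_coordinates(G,[u[:,1],u[:,0]],order=1).mean() for u in (proj('side',e) for e in E(*q,ED)))/G.max()
best=None
p0=np.array([p[0],p[1],p[2]-.06])
for dx in(-.003,0,.003):
  for dy in(-.003,0,.003):
    r=minimize(cost,p0+[dx,dy,0],method='Nelder-Mead',options=dict(initial_simplex=p0+[dx,dy,0]+np.vstack([np.zeros(3),np.eye(3)*.003]),xatol=1e-5,fatol=1e-6))
    if best is None or r.fun<best.fun: best=r
q=best.x; d=q-p0; print('fit bottom',np.round(q,4),'minus tcp',np.round(d*1000,1),'in tool x,y mm',np.round(Rz(yaw).T@d[:2]*1000,1),best.fun)
u=proj('side',[q+[0,0,.037]])[0].astype(int)
crop('side',u[0]-45,u[1]-45,90,90,6,'pics/held.png',img.astype(np.uint8),[proj('side',seg(*q)[:4]),proj('side',seg(*q)[4:])])
E
python3 held.py
```

```text
tcp [ 0.5844 -0.1065  0.129 ] -6.94
fit bottom [ 0.5892 -0.1015  0.0657] minus tcp [ 4.8  5.  -3.4] in tool x,y mm [4.1 5.5] -5.4671854972839355
```

View pics/held.png

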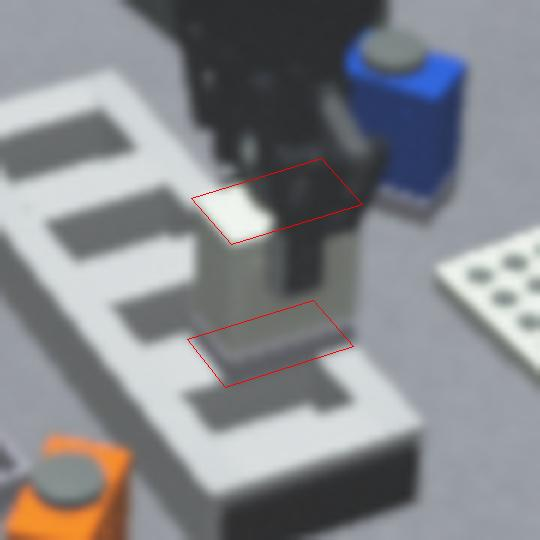

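```bash
python3 -m creep '[{"slide":[0,-0.1,-1],"roll":0},{"slide":[0,0,-1],"roll":0},{"slide":[0,0,-0.5],"roll":0},{"slide":[0,0,0],"roll":0},{"slide":[0,0,0],"roll":0},{"slide":[0,0,0],"roll":0}]'; python3 -m creep '[{"slide":[0,0,-0.3],"roll":0},{"slide":[0,0,-0.2],"roll":0},{"slide":[0,0,-0.2],"roll":0},{"slide":[0,0,0],"roll":0}]'
```

```text
time: 25.9
eef_pos: [0.5843, -0.1075, 0.1035]
tcp_rot: [[0.993, -0.121, 0.001], [-0.121, -0.993, -0.0], [0.001, 0.0, -1.0]]
wrist_force: [0.1, 0.1, -0.8]
width: 0.0331
time: 26.3
eef_pos: [0.5837, -0.1073, 0.0958]
tcp_rot: [[0.993, -0.121, -0.001], [-0.121, -0.993, 0.0], [-0.001, -0.0, -1.0]]
wrist_force: [-0.7, -0.4, -1.7]
width: 0.0337
```

Bottom at 0.036, already below the 0.040 rim without contact. I'll continue down.

```bash
python3 -m creep '[{"slide":[0,0,-0.4],"roll":0},{"slide":[0,0,-0.4],"roll":0},{"slide":[0,0,-0.4],"roll":0},{"slide":[0,0,-0.2],"roll":0},{"slide":[0,0,0],"roll":0}]'; python3 -m creep '[{"slide":[0,0,-0.4],"roll":0},{"slide":[0,0,-0.3],"roll":0},{"slide":[0,0,-0.3],"roll":0},{"slide":[0,0,-0.2],"roll":0},{"slide":[0,0,0],"roll":0},{"slide":[0,0,0],"roll":0}]'
```

```text
time: 26.8
eef_pos: [0.5835, -0.1073, 0.0816]
tcp_rot: [[0.993, -0.121, -0.001], [-0.121, -0.993, 0.0], [-0.001, -0.0, -1.0]]
wrist_force: [0.4, 0.9, -0.7]
width: 0.0332
time: 27.4
eef_pos: [0.584, -0.1075, 0.0702]
tcp_rot: [[0.993, -0.121, 0.0], [-0.121, -0.993, 0.0], [0.0, -0.0, -1.0]]
wrist_force: [0.1, -0.3, -1.5]
width: 0.033
```

```bash
python3 -m creep '[{"slide":[0,0,-0.1],"roll":0},{"slide":[0,0,0],"roll":0},{"slide":[0,0,0],"roll":0}]'; python3 -m creep '[{"slide":[0,0,0],"roll":0},{"slide":[0,0,0],"roll":0},{"slide":[0,0,0],"roll":0},{"slide":[0,0,1],"roll":0},{"slide":[0,0,3],"roll":0},{"slide":[0,0,4],"roll":0},{"slide":[0,0,4],"roll":0},{"slide":[0,0,4],"roll":0},{"slide":[-2,0,1],"roll":0},{"slide":[-3,-3,0],"roll":0}]' 0.62
python3 -m creep '[{"slide":[-3,-4,0],"roll":0},{"slide":[-3,-4,0],"roll":0},{"slide":[-3,-4,0],"roll":0},{"slide":[0,0,0],"roll":0},{"slide":[0,0,0],"roll":0}]'
cat > look.py <<'E'
from edge import *
from meas import *
import sys
tag=sys.argv[1]
I={c:avg(c,4) for c in('top','side')}; G={c:grad(I[c],.8) for c in I}
for c in I: cv2.imwrite(f'pics/{tag}_{c}.png',I[c][:,:,::-1].astype(np.uint8))
F=fitfresh()
for f in F:
    zz=0 if f[1]>.13 else .01
    FR=lambda x,y,a:[rect(x,y,a,0,0,.06,.034,zz+.074)]
    if zz: f=[f[0]-.005*0,f[1],-.124 if abs(np.sin(f[2]))<.5 else f[2]]
    b=min((efit(FR,G,np.array(f)+[dx,dy,0],[.003,.003,.05]) for dx in(-.003,.003) for dy in(-.003,.003)),key=lambda r:r[1]); print('edge z',zz,np.round(b[0][:2],4),round(np.degrees(b[0][2])%180,1),b[1].round(2))
print(env.sense()['time'],np.round(env.sense()['eef_pos'],4))
E
python3 look.py g
```

```text
time: 27.7
eef_pos: [0.584, -0.1074, 0.0693]
tcp_rot: [[0.993, -0.121, 0.0], [-0.121, -0.993, 0.0], [0.0, -0.0, -1.0]]
wrist_force: [-0.1, 0.3, -1.7]
width: 0.033
time: 28.7
eef_pos: [0.5366, -0.1362, 0.2441]
tcp_rot: [[0.993, -0.116, 0.009], [-0.116, -0.993, -0.002], [0.009, 0.001, -1.0]]
wrist_force: [0.1, -2.4, -0.5]
width: 0.0528
time: 29.2
eef_pos: [0.4436, -0.2584, 0.2401]
tcp_rot: [[0.992, -0.124, 0.001], [-0.124, -0.992, -0.0], [0.001, 0.0, -1.0]]
wrist_force: [-0.4, -0.3, -1.1]
width: 0.0532
fresh ['top'] [ 0.5891 -0.1102] yaw 170.5 cost 0.105
fresh ['top', 'side'] [ 0.5872 -0.1098] yaw 170.5 cost 0.883
fresh ['top'] [0.5646 0.4013] yaw 41.1 cost 0.053
fresh ['top', 'side'] [0.564  0.4008] yaw 41.2 cost 0.162
fresh ['top'] [0.4287 0.257 ] yaw 116.7 cost 0.04
fresh ['top', 'side'] [0.4286 0.2575] yaw 116.2 cost 0.131
fresh ['top'] [0.4027 0.3971] yaw 141.8 cost 0.917
fresh ['top', 'side'] [0.4292 0.2585] yaw 164.3 cost 1.098
edge z 0.01 [ 0.5859 -0.1096] 171.7 -1.25
edge z 0 [0.563  0.3984] 43.0 -1.73
edge z 0 [0.4284 0.2567] 122.0 -1.85
edge z 0 [0.4284 0.2567] 122.0 -1.85
29.8 [ 0.4442 -0.2571  0.2392]
```

View pics/g_top.png

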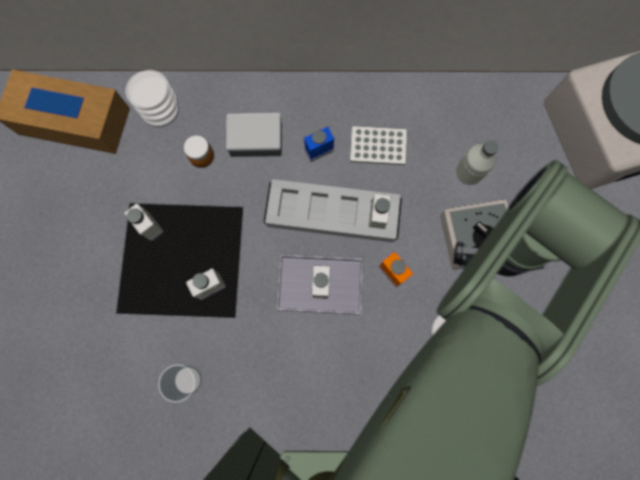

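View pics/g_side.png

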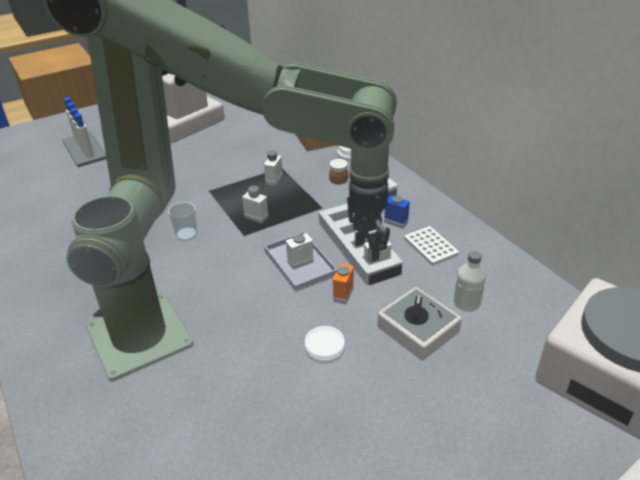

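```bash
python3 -m creep '[{"slide":[0.7,3.7,0],"roll":3},{"slide":[0.7,3.7,0],"roll":3},{"slide":[0.7,3.7,0],"roll":3},{"slide":[0.7,3.7,0],"roll":3},{"slide":[0.7,3.7,0],"roll":3},{"slide":[0.7,3.7,0],"roll":3},{"slide":[0.7,3.7,0],"roll":3},{"slide":[0.7,3.7,0],"roll":3},{"slide":[0.7,3.7,0],"roll":3},{"slide":[0.7,3.7,0],"roll":3}]' 0.75
python3 -m creep '[{"slide":[0.7,3.7,0],"roll":3},{"slide":[0.7,3.7,0],"roll":3},{"slide":[0.7,3.7,0],"roll":3},{"slide":[0.7,3.7,0],"roll":3},{"slide":[0.7,3.7,0],"roll":3},{"slide":[0.7,3.7,0],"roll":3},{"slide":[0.7,3.7,-1],"roll":1},{"slide":[0,2.8,-2],"roll":0},{"slide":[0,0,-2],"roll":0},{"slide":[0,0,-2],"roll":0}]'
python3 -m creep '[{"slide":[0,0,-1],"roll":0},{"slide":[0,0,0],"roll":0},{"slide":[0,0,0],"roll":0},{"slide":[0,0,0],"roll":0}]'
python3 - <<'E'
from h import *
crop('side',210,90,130,120,5,'pics/c2.png')
E
```

```text
time: 30.8
eef_pos: [0.5141, 0.1142, 0.2393]
tcp_rot: [[0.919, 0.394, 0.0], [0.394, -0.919, -0.0], [0.0, 0.0, -1.0]]
wrist_force: [0.1, 0.2, -0.2]
width: 0.0639
time: 31.8
eef_pos: [0.5626, 0.4009, 0.168]
tcp_rot: [[0.741, 0.671, -0.0], [0.671, -0.741, -0.0], [-0.0, -0.0, -1.0]]
wrist_force: [-0.1, 0.3, -0.2]
width: 0.0644
time: 32.2
eef_pos: [0.5641, 0.3998, 0.1611]
tcp_rot: [[0.743, 0.67, 0.003], [0.67, -0.743, 0.001], [0.003, 0.001, -1.0]]
wrist_force: [0.1, 0.1, -0.2]
width: 0.0637
```

View pics/c2.png

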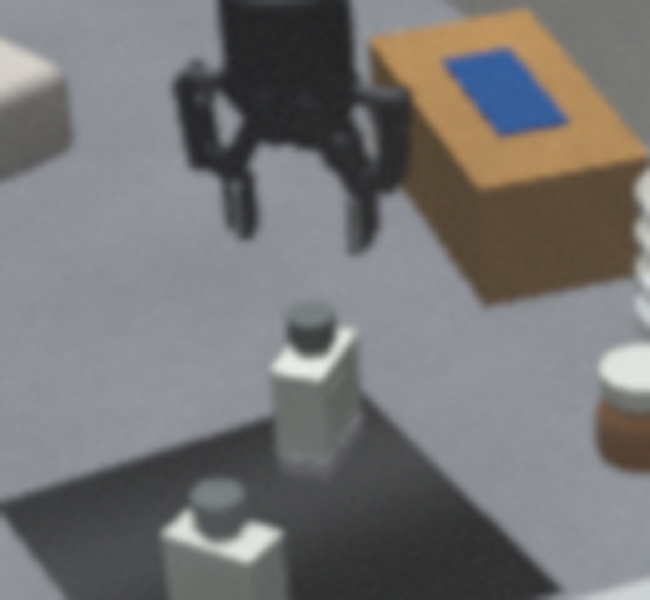

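```bash
python3 -m creep '[{"slide":[0,0,-2],"roll":0},{"slide":[0,0,-2],"roll":0},{"slide":[0,0,-2],"roll":0},{"slide":[0,0,-2],"roll":0},{"slide":[0,0,-1.5],"roll":0},{"slide":[0,0,-0.6],"roll":0},{"slide":[0,0,0],"roll":0},{"slide":[0,0,0],"roll":0},{"slide":[0,0,0],"roll":0}]'
python3 -m creep '[{"slide":[0,0,0],"roll":0},{"slide":[0,0,0],"roll":0},{"slide":[0,0,0],"roll":0},{"slide":[0,0,0],"roll":0},{"slide":[0,0,0],"roll":0},{"slide":[0,0,0],"roll":0}]' 0
python3 -m creep '[{"slide":[0,0,1],"roll":0},{"slide":[0,0,2],"roll":0},{"slide":[0,0,3],"roll":0},{"slide":[0,0,4],"roll":0},{"slide":[0,0,3],"roll":0},{"slide":[0,0,0],"roll":0}]'
```

```text
time: 33.15
eef_pos: [0.564, 0.4001, 0.0599]
tcp_rot: [[0.742, 0.67, 0.002], [0.67, -0.742, 0.001], [0.003, 0.001, -1.0]]
wrist_force: [-1.2, 0.6, -0.2]
width: 0.0642
time: 33.75
eef_pos: [0.5637, 0.3999, 0.0593]
tcp_rot: [[0.742, 0.67, 0.002], [0.67, -0.742, 0.001], [0.002, 0.0, -1.0]]
wrist_force: [0.9, -0.3, 5.7]
width: 0.033
time: 34.35
eef_pos: [0.5656, 0.4011, 0.1945]
tcp_rot: [[0.742, 0.67, 0.009], [0.67, -0.742, 0.005], [0.01, 0.002, -1.0]]
wrist_force: [0.6, 0.5, -0.7]
width: 0.0335
```

```bash
python3 -m creep '[{"slide":[0.3,-3.1,0],"roll":-4.1},{"slide":[0.3,-3.1,0],"roll":-4.1},{"slide":[0.3,-3.1,0],"roll":-4.1},{"slide":[0.3,-3.1,0],"roll":-4.1},{"slide":[0.3,-3.1,0],"roll":-4.1},{"slide":[0.3,-3.1,0],"roll":-4.1},{"slide":[0.3,-3.1,0],"roll":-4.1},{"slide":[0.3,-3.1,0],"roll":-4.1},{"slide":[0.3,-3.1,0],"roll":-4.1},{"slide":[0.3,-3.1,0],"roll":-4.1}]'
python3 -m creep '[{"slide":[0.3,-3.3,0],"roll":-4.1},{"slide":[0.3,-3.4,0],"roll":-4.1},{"slide":[0,0,-2],"roll":0},{"slide":[0,0,-2],"roll":0},{"slide":[0,0,-2],"roll":0},{"slide":[0,0,-1],"roll":0},{"slide":[0,0,0],"roll":0},{"slide":[0,0,0],"roll":0},{"slide":[0,0,0],"roll":0},{"slide":[0,0,0],"roll":0}]'
python3 held.py
```

```text
time: 35.35
eef_pos: [0.5913, 0.0883, 0.1859]
tcp_rot: [[1.0, 0.016, -0.005], [0.016, -1.0, 0.0], [-0.005, -0.0, -1.0]]
wrist_force: [0.8, 1.1, -0.6]
width: 0.0335
time: 36.35
eef_pos: [0.5999, 0.0226, 0.1196]
tcp_rot: [[0.992, -0.124, 0.002], [-0.124, -0.992, -0.0], [0.003, -0.0, -1.0]]
wrist_force: [0.4, 0.2, -1.2]
width: 0.0337
tcp [0.5999 0.0226 0.1196] -7.13
fit bottom [0.6106 0.0357 0.0495] minus tcp [ 10.6  13.1 -10. ] in tool x,y mm [ 8.9 14.3] -5.232055187225342
```

View pics/held.png

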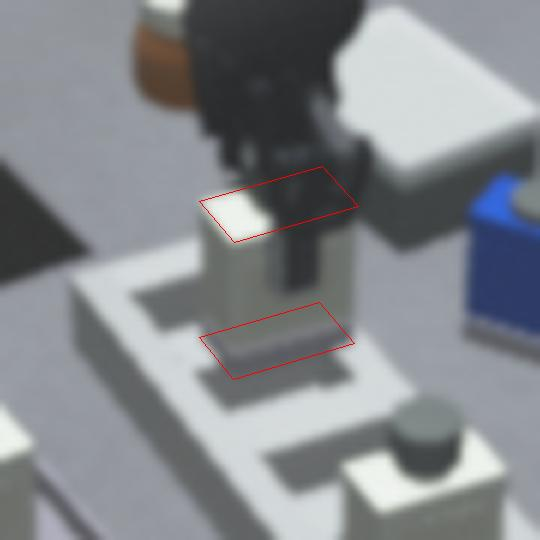

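```bash
python3 -m creep '[{"slide":[0,0.05,-1],"roll":0},{"slide":[0,0,-0.5],"roll":0},{"slide":[0,0,-0.3],"roll":0},{"slide":[0,0,-0.3],"roll":0},{"slide":[0,0,-0.3],"roll":0},{"slide":[0,0,0],"roll":0},{"slide":[0,0,0],"roll":0}]'; python3 -m creep '[{"slide":[0,0,-0.3],"roll":0},{"slide":[0,0,-0.3],"roll":0},{"slide":[0,0,0],"roll":0}]'
```

```text
time: 37.35
eef_pos: [0.5989, 0.0232, 0.0941]
tcp_rot: [[0.992, -0.124, -0.0], [-0.124, -0.992, 0.0], [-0.0, -0.0, -1.0]]
wrist_force: [-0.3, 0.8, -1.5]
width: 0.0335
time: 37.65
eef_pos: [0.5989, 0.0232, 0.0879]
tcp_rot: [[0.992, -0.124, -0.0], [-0.124, -0.992, 0.0], [-0.0, -0.0, -1.0]]
wrist_force: [0.4, 0.9, -2.1]
width: 0.0335
```

Clear of the rim. Down to the floor and release.

```bash
python3 -m creep '[{"slide":[0,0,-0.4],"roll":0},{"slide":[0,0,-0.4],"roll":0},{"slide":[0,0,-0.4],"roll":0},{"slide":[0,0,-0.4],"roll":0},{"slide":[0,0,-0.3],"roll":0},{"slide":[0,0,0],"roll":0},{"slide":[0,0,0],"roll":0}]'; python3 -m creep '[{"slide":[0,0,0],"roll":0},{"slide":[0,0,0],"roll":0},{"slide":[0,0,0],"roll":0},{"slide":[0,0,1],"roll":0},{"slide":[0,0,3],"roll":0},{"slide":[0,0,4],"roll":0},{"slide":[0,0,4],"roll":0},{"slide":[0,0,4],"roll":0},{"slide":[-2,0,1],"roll":0},{"slide":[-3,-3,0],"roll":0}]' 0.62
python3 -m creep '[{"slide":[-2,-4,0],"roll":0},{"slide":[-2,-4,0],"roll":0},{"slide":[-3,-4,0],"roll":0},{"slide":[-3,-4,0],"roll":0},{"slide":[0,-4,0],"roll":0},{"slide":[0,-4,0],"roll":0},{"slide":[0,-2,0],"roll":0},{"slide":[0,0,0],"roll":0},{"slide":[0,0,0],"roll":0}]'
python3 look.py i
```

```text
time: 38.35
eef_pos: [0.5988, 0.0232, 0.0693]
tcp_rot: [[0.992, -0.124, -0.001], [-0.124, -0.992, 0.0], [-0.001, -0.0, -1.0]]
wrist_force: [-1.2, 1.8, 1.9]
width: 0.0331
time: 39.35
eef_pos: [0.5517, -0.0055, 0.2441]
tcp_rot: [[0.993, -0.12, 0.01], [-0.12, -0.993, -0.0], [0.01, -0.001, -1.0]]
wrist_force: [0.2, -0.4, 0.0]
width: 0.0529
time: 40.25
eef_pos: [0.4488, -0.2669, 0.2396]
tcp_rot: [[0.992, -0.125, 0.0], [-0.125, -0.992, 0.0], [0.0, -0.0, -1.0]]
wrist_force: [-0.6, 1.2, -0.2]
width: 0.053
fresh ['top'] [0.4285 0.2566] yaw 117.7 cost 0.101
fresh ['top', 'side'] [0.4292 0.259 ] yaw 118.1 cost 0.196
fresh ['top'] [ 0.589  -0.1102] yaw 170.8 cost 0.125
fresh ['top', 'side'] [ 0.5884 -0.1097] yaw 170.8 cost 0.923
fresh ['top'] [0.6033 0.0223] yaw 170.9 cost 0.124
fresh ['top', 'side'] [0.6026 0.0221] yaw 171.3 cost 1.046
edge z 0 [0.4283 0.2567] 122.0 -1.85
edge z 0.01 [ 0.5862 -0.11  ] 172.1 -1.18
edge z 0.01 [0.5987 0.0224] 172.4 -1.17
40.85 [ 0.449  -0.2667  0.2392]
```

View pics/i_top.png

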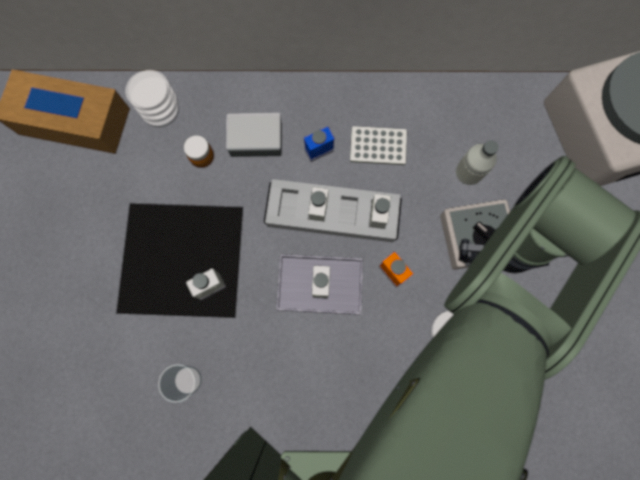

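View pics/i_side.png

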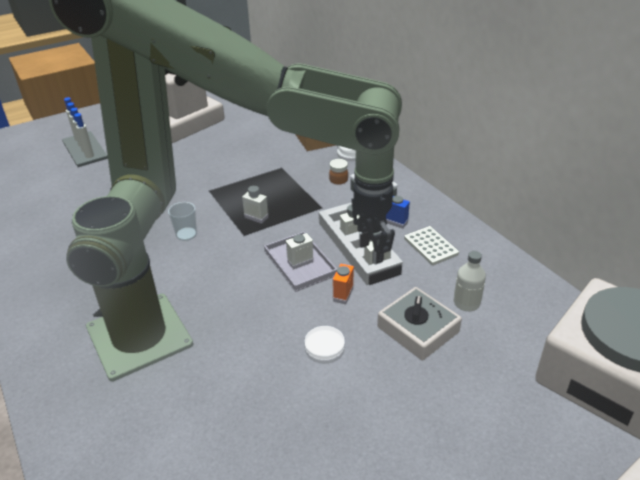

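```bash
python3 -m creep '[{"slide":[0,3.2,0],"roll":7},{"slide":[0,3.2,0],"roll":7},{"slide":[0,3.2,0],"roll":7},{"slide":[0,3.2,0],"roll":7},{"slide":[0,3.2,0],"roll":7},{"slide":[0,3.2,0],"roll":7},{"slide":[0,3.2,0],"roll":7},{"slide":[0,3.2,0],"roll":7},{"slide":[0,3.2,0],"roll":7},{"slide":[0,3.2,0],"roll":7}]' 0.75
python3 -m creep '[{"slide":[0,3.2,0],"roll":7},{"slide":[0,3.2,0],"roll":7},{"slide":[0,3.2,0],"roll":7},{"slide":[0,3.2,0],"roll":7},{"slide":[-0.5,3.2,0],"roll":7},{"slide":[-0.5,3.2,0],"roll":7},{"slide":[-1,1.2,-1],"roll":7},{"slide":[0,0,-2],"roll":8},{"slide":[0,0,-2],"roll":0},{"slide":[0,0,-2],"roll":0}]'
python3 -m creep '[{"slide":[0,0,-1],"roll":0},{"slide":[0,0,0],"roll":0},{"slide":[0,0,0],"roll":0},{"slide":[0,0,0],"roll":0}]'
python3 - <<'E'
from h import *
crop('side',190,110,130,120,5,'pics/c3.png')
E
```

```text
time: 41.85
eef_pos: [0.4489, 0.0543, 0.2394]
tcp_rot: [[0.452, 0.892, 0.001], [0.892, -0.452, -0.0], [0.0, 0.0, -1.0]]
wrist_force: [1.3, -0.5, 0.8]
width: 0.0642
time: 42.85
eef_pos: [0.4289, 0.2574, 0.1687]
tcp_rot: [[-0.499, 0.867, 0.001], [0.867, 0.499, 0.0], [-0.0, 0.001, -1.0]]
wrist_force: [0.5, -0.1, 0.8]
width: 0.0638
time: 43.25
eef_pos: [0.43, 0.2574, 0.1605]
tcp_rot: [[-0.498, 0.867, 0.002], [0.867, 0.498, 0.001], [-0.0, 0.002, -1.0]]
wrist_force: [0.1, -0.1, -0.3]
width: 0.0641
```

View pics/c3.png

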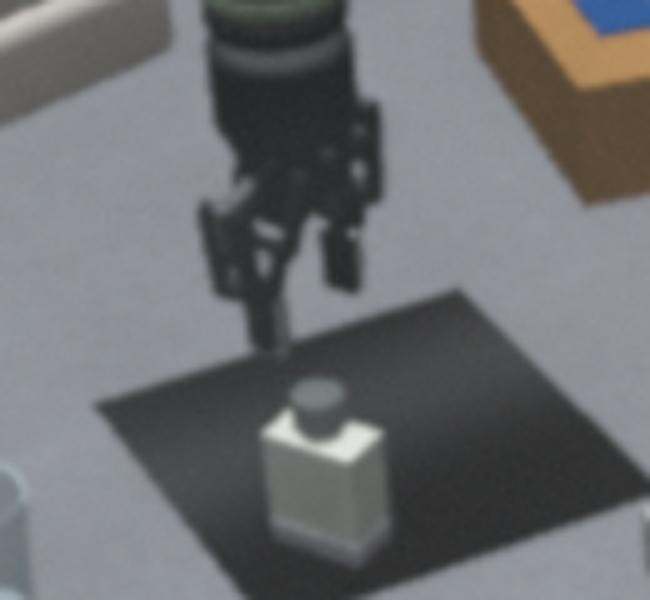

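```bash
python3 -m creep '[{"slide":[-0.1,0,-2],"roll":0},{"slide":[0,0,-2],"roll":0},{"slide":[0,0,-2],"roll":0},{"slide":[0,0,-2],"roll":0},{"slide":[0,0,-1.5],"roll":0},{"slide":[0,0,-0.6],"roll":0},{"slide":[0,0,0],"roll":0},{"slide":[0,0,0],"roll":0},{"slide":[0,0,0],"roll":0}]'
python3 -m creep '[{"slide":[0,0,0],"roll":0},{"slide":[0,0,0],"roll":0},{"slide":[0,0,0],"roll":0},{"slide":[0,0,0],"roll":0},{"slide":[0,0,0],"roll":0},{"slide":[0,0,0],"roll":0}]' 0
python3 -m creep '[{"slide":[0,0,1],"roll":0},{"slide":[0,0,2],"roll":0},{"slide":[0,0,3],"roll":0},{"slide":[0,0,4],"roll":0},{"slide":[0,0,3],"roll":0},{"slide":[0,0,0],"roll":0},{"slide":[0,0,0],"roll":0}]'
```

```text
time: 44.2
eef_pos: [0.4291, 0.2575, 0.0595]
tcp_rot: [[-0.498, 0.867, 0.002], [0.867, 0.498, 0.001], [-0.0, 0.003, -1.0]]
wrist_force: [-0.3, -0.4, -1.4]
width: 0.0639
time: 44.8
eef_pos: [0.4286, 0.2573, 0.0589]
tcp_rot: [[-0.498, 0.867, 0.001], [0.867, 0.498, 0.0], [-0.0, 0.001, -1.0]]
wrist_force: [-0.8, -0.1, 5.8]
width: 0.0335
time: 45.5
eef_pos: [0.4278, 0.2571, 0.1886]
tcp_rot: [[-0.498, 0.867, 0.001], [0.867, 0.498, 0.0], [-0.0, 0.001, -1.0]]
wrist_force: [0.0, -0.6, -0.3]
width: 0.0333
```

```bash
python3 -m creep '[{"slide":[1.8,-1.7,0],"roll":5.3},{"slide":[1.8,-1.7,0],"roll":5.3},{"slide":[1.8,-1.7,0],"roll":5.3},{"slide":[1.8,-1.7,0],"roll":5.3},{"slide":[1.8,-1.7,0],"roll":5.3},{"slide":[1.8,-1.7,0],"roll":5.3},{"slide":[1.8,-1.7,0],"roll":5.3},{"slide":[1.8,-1.7,0],"roll":5.3},{"slide":[1.8,-1.7,0],"roll":5.3},{"slide":[1.8,-1.55,0],"roll":5.3}]'
python3 -m creep '[{"slide":[0,0,-2],"roll":0},{"slide":[0,0,-2],"roll":0},{"slide":[0,0,-2],"roll":0},{"slide":[0,0,-1],"roll":0},{"slide":[0,0,0],"roll":0},{"slide":[0,0,0],"roll":0},{"slide":[0,0,0],"roll":0},{"slide":[0,0,0],"roll":0}]'
python3 held.py
```

```text
time: 46.5
eef_pos: [0.6066, 0.0877, 0.1849]
tcp_rot: [[-0.993, 0.121, -0.006], [0.121, 0.993, 0.0], [0.006, -0.001, -1.0]]
wrist_force: [-0.3, 0.9, -1.2]
width: 0.0335
time: 47.3
eef_pos: [0.6089, 0.0887, 0.1196]
tcp_rot: [[-0.992, 0.124, 0.003], [0.124, 0.992, 0.0], [-0.003, 0.0, -1.0]]
wrist_force: [-1.2, -0.8, -1.7]
width: 0.0334
tcp [0.6089 0.0887 0.1196] 172.86
fit bottom [ 0.9317  0.5243 -0.2714] minus tcp [ 322.8  435.6 -331.1] in tool x,y mm [-266.2 -472.3] -5.794864177703857
```

View pics/held.png

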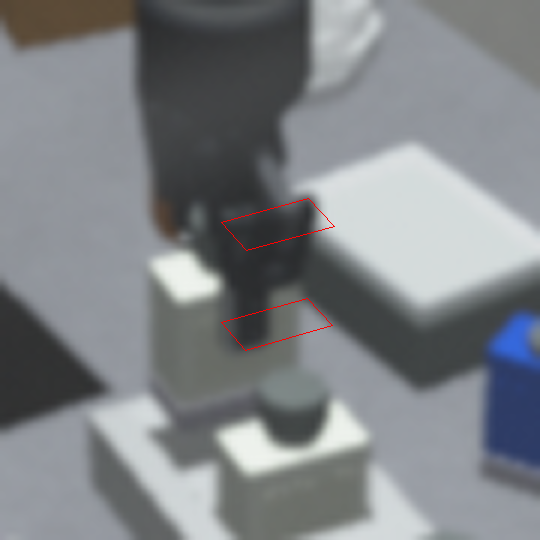

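The fit diverged (corner labels are swapped by the half-turned tool), so I ignore it. The picture shows the flask upright above slot 4. Lowering it while watching the force.

```bash
python3 -m creep '[{"slide":[0,0,-1],"roll":0},{"slide":[0,0,-0.5],"roll":0},{"slide":[0,0,-0.3],"roll":0},{"slide":[0,0,-0.3],"roll":0},{"slide":[0,0,-0.3],"roll":0},{"slide":[0,0,0],"roll":0},{"slide":[0,0,0],"roll":0}]'; python3 -m creep '[{"slide":[0,0,-0.3],"roll":0},{"slide":[0,0,-0.3],"roll":0},{"slide":[0,0,0],"roll":0}]'
```

```text
time: 48.3
eef_pos: [0.6086, 0.0885, 0.0942]
tcp_rot: [[-0.992, 0.124, 0.001], [0.124, 0.992, -0.0], [-0.001, 0.0, -1.0]]
wrist_force: [2.2, -0.4, -1.3]
width: 0.0334
time: 48.6
eef_pos: [0.6085, 0.0885, 0.0879]
tcp_rot: [[-0.992, 0.124, 0.001], [0.124, 0.992, -0.0], [-0.001, 0.0, -1.0]]
wrist_force: [3.1, -0.6, -2.9]
width: 0.033
```

```bash
python3 -m creep '[{"slide":[0.05,0,-0.4],"roll":0},{"slide":[0,0,-0.4],"roll":0},{"slide":[0,0,-0.4],"roll":0},{"slide":[0,0,-0.4],"roll":0},{"slide":[0,0,-0.3],"roll":0},{"slide":[0,0,0],"roll":0},{"slide":[0,0,0],"roll":0}]'
```

```text
time: 49.3
eef_pos: [0.6086, 0.0886, 0.0691]
tcp_rot: [[-0.992, 0.124, 0.0], [0.124, 0.992, -0.0], [-0.0, -0.0, -1.0]]
wrist_force: [1.6, -0.3, -0.2]
width: 0.0334
```

```bash
python3 -m creep '[{"slide":[0,0,0],"roll":0},{"slide":[0,0,0],"roll":0},{"slide":[0,0,0],"roll":0},{"slide":[0,0,1],"roll":0},{"slide":[0,0,3],"roll":0},{"slide":[0,0,4],"roll":0},{"slide":[0,0,4],"roll":0},{"slide":[0,0,4],"roll":0},{"slide":[-0.5,-2.6,1],"roll":-8},{"slide":[-0.5,-2.6,0],"roll":-8}]' 0.62
python3 -m creep '[{"slide":[-0.5,-2.6,0],"roll":-8},{"slide":[-0.5,-2.6,0],"roll":-8},{"slide":[-0.5,-2.6,0],"roll":-8},{"slide":[-0.5,-2.6,0],"roll":-8},{"slide":[-0.5,-2.6,0],"roll":-8},{"slide":[-0.5,-2.6,0],"roll":-8},{"slide":[-0.5,-2.6,0],"roll":-8},{"slide":[-0.5,-2.6,0],"roll":-8},{"slide":[-0.5,-2.6,0],"roll":-8},{"slide":[-0.5,-2.6,0],"roll":-8}]' 0.5
python3 -m creep '[{"slide":[-0.5,-2.6,0],"roll":-8},{"slide":[-0.5,-2.6,0],"roll":-8},{"slide":[-0.5,-2.6,0],"roll":-8},{"slide":[-0.4,-3,0],"roll":-8},{"slide":[0,0,-2],"roll":-0.6},{"slide":[0,0,-2],"roll":0},{"slide":[0,0,0],"roll":0},{"slide":[0,0,0],"roll":0},{"slide":[0,0,0],"roll":0}]'
python3 look.py j
```

```text
time: 50.3
eef_pos: [0.6003, 0.0364, 0.2442]
tcp_rot: [[-0.918, 0.396, 0.008], [0.396, 0.918, -0.001], [-0.008, 0.002, -1.0]]
wrist_force: [0.2, 0.4, 0.2]
width: 0.0529
time: 51.3
eef_pos: [0.548, -0.2244, 0.2401]
tcp_rot: [[0.233, 0.972, 0.0], [0.972, -0.233, -0.0], [-0.0, 0.0, -1.0]]
wrist_force: [-0.6, 0.4, 0.2]
width: 0.0428
time: 52.2
eef_pos: [0.5302, -0.3317, 0.2009]
tcp_rot: [[0.716, 0.698, 0.002], [0.698, -0.716, -0.002], [0.0, 0.002, -1.0]]
wrist_force: [0.2, -0.7, -0.3]
width: 0.0426
fresh ['top'] [0.6131 0.0902] yaw 175.4 cost 0.153
fresh ['top', 'side'] [0.6113 0.0909] yaw 175.3 cost 0.737
fresh ['top'] [ 0.5893 -0.1096] yaw 172.7 cost 0.075
fresh ['top', 'side'] [ 0.5881 -0.109 ] yaw 172.5 cost 0.502
fresh ['top'] [0.605  0.0244] yaw 173.8 cost 0.129
fresh ['top', 'side'] [0.6022 0.0249] yaw 173.9 cost 0.618
edge z 0.01 [0.6062 0.0876] 174.2 -1.49
edge z 0.01 [ 0.5869 -0.1093] 171.4 -1.65
edge z 0.01 [0.5989 0.0239] 172.8 -1.44
52.8 [ 0.5294 -0.3314  0.1992]
```

View pics/j_top.png

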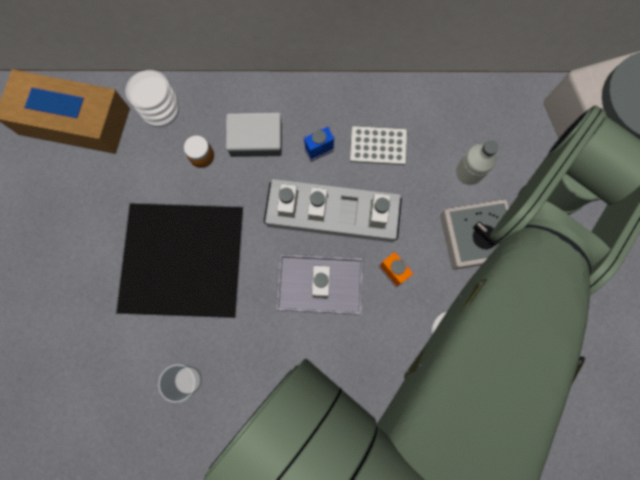

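View pics/j_side.png

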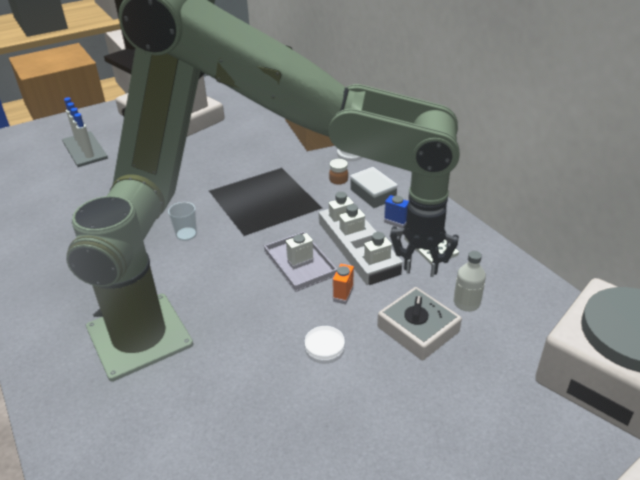

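Run:
```python
from h import *
pts=[]
for x,y in((.5842,-.1077),(.6001,.0232),(.6084,.0888)):
    b=box(x,y,-.1225,.06,.034,.01,.084); pts+= [proj('side',b[4:])]
img=cv2.imread('pics/j_side.png')[:,:,::-1]
crop('side',310,180,100,105,6,'pics/v.png',img,pts)
```

```text
(no output)
```

View pics/v.png

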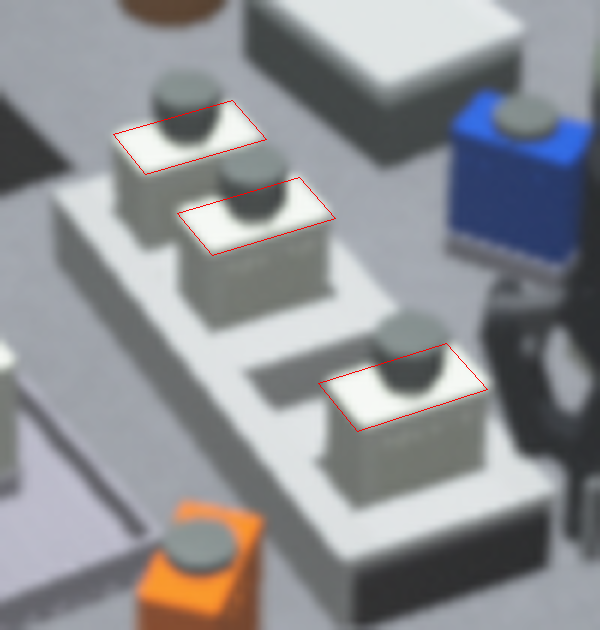

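All three fresh flasks are fully seated: their tops coincide with the predicted outlines. Now the selector goes to two dots.

```bash
python3 -m creep '[{"slide":[0,0,-2.5],"roll":0},{"slide":[0,0,-2.5],"roll":0},{"slide":[0,0,-2.5],"roll":0},{"slide":[0,0,-2],"roll":0},{"slide":[0,0,-1.5],"roll":0},{"slide":[0,0,-0.7],"roll":0},{"slide":[0,0,0],"roll":0},{"slide":[0,0,0],"roll":0},{"slide":[0,0,0],"roll":0}]'
python3 -m creep '[{"slide":[0,0,0],"roll":0},{"slide":[0,0,0],"roll":0},{"slide":[0,0,0],"roll":0},{"slide":[0,0,0],"roll":0},{"slide":[0,0,0],"roll":0},{"slide":[0,0,0],"roll":0}]' 0
```

```text
time: 53.7
eef_pos: [0.5304, -0.3322, 0.0838]
tcp_rot: [[0.716, 0.698, 0.002], [0.698, -0.716, -0.002], [0.0, 0.003, -1.0]]
wrist_force: [-0.4, 0.2, 0.2]
width: 0.0429
time: 54.3
eef_pos: [0.5303, -0.3323, 0.0834]
tcp_rot: [[0.716, 0.698, 0.002], [0.698, -0.716, -0.002], [0.0, 0.003, -1.0]]
wrist_force: [2.3, -0.7, 6.9]
width: 0.0137
```

```bash
python3 -m creep '[{"slide":[0,0,0],"roll":-4.6},{"slide":[0,0,0],"roll":-5},{"slide":[0,0,0],"roll":-5},{"slide":[0,0,0],"roll":-5},{"slide":[0,0,0],"roll":-5},{"slide":[0,0,0],"roll":-5},{"slide":[0,0,0],"roll":-5},{"slide":[0,0,0],"roll":0},{"slide":[0,0,0],"roll":0}]'
python3 -m creep '[{"slide":[0,0,0],"roll":0},{"slide":[0,0,0],"roll":0},{"slide":[0,0,0],"roll":0},{"slide":[0,0,2],"roll":0},{"slide":[0,0,3],"roll":0},{"slide":[0,0,3],"roll":0},{"slide":[0,0,4],"roll":0},{"slide":[0,0,4],"roll":0},{"slide":[0,3,0],"roll":0},{"slide":[0,4,0],"roll":0}]' 0.5
python3 -m creep '[{"slide":[0,4,0],"roll":0},{"slide":[0,4,0],"roll":0},{"slide":[0,4,0],"roll":0},{"slide":[-1,4,0],"roll":0},{"slide":[-1,4,0],"roll":0},{"slide":[-1,4,0],"roll":0},{"slide":[-1,4,0],"roll":0},{"slide":[0,3,0],"roll":0},{"slide":[0,0,0],"roll":0},{"slide":[0,0,0],"roll":0}]'
python3 - <<'E'
from h import *
crop('top',430,160,130,110,3,'pics/z_top.png'); crop('side',365,260,110,110,3,'pics/z_side.png')
a=cv2.imread('pics/z_top.png');b=cv2.imread('pics/z_side.png'); cv2.imwrite('pics/z.png',np.hstack([a,b[:330]]))
crop('side',0,0,640,480,1.2,'pics/z_full.png')
E
```

```text
time: 55.2
eef_pos: [0.5297, -0.3309, 0.0834]
tcp_rot: [[0.986, 0.168, 0.0], [0.168, -0.986, 0.001], [0.0, -0.001, -1.0]]
wrist_force: [-0.2, 2.2, 8.6]
width: 0.0137
time: 56.2
eef_pos: [0.5301, -0.2629, 0.2441]
tcp_rot: [[0.986, 0.165, 0.003], [0.165, -0.986, -0.003], [0.003, 0.003, -1.0]]
wrist_force: [0.1, 0.7, -0.3]
width: 0.0425
time: 57.2
eef_pos: [0.4892, 0.0489, 0.2419]
tcp_rot: [[0.986, 0.169, -0.001], [0.169, -0.986, -0.001], [-0.001, 0.0, -1.0]]
wrist_force: [0.3, -0.0, 0.5]
width: 0.0426
```

View pics/z.png

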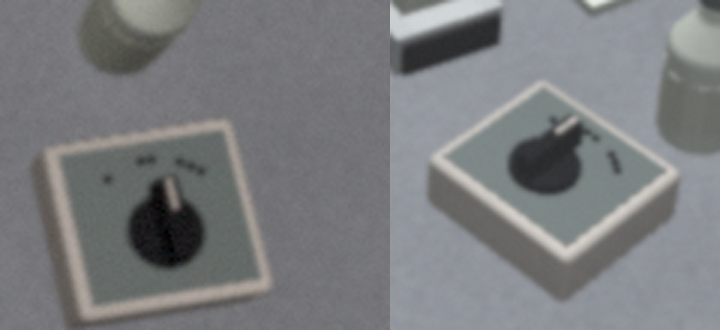

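View pics/z_full.png

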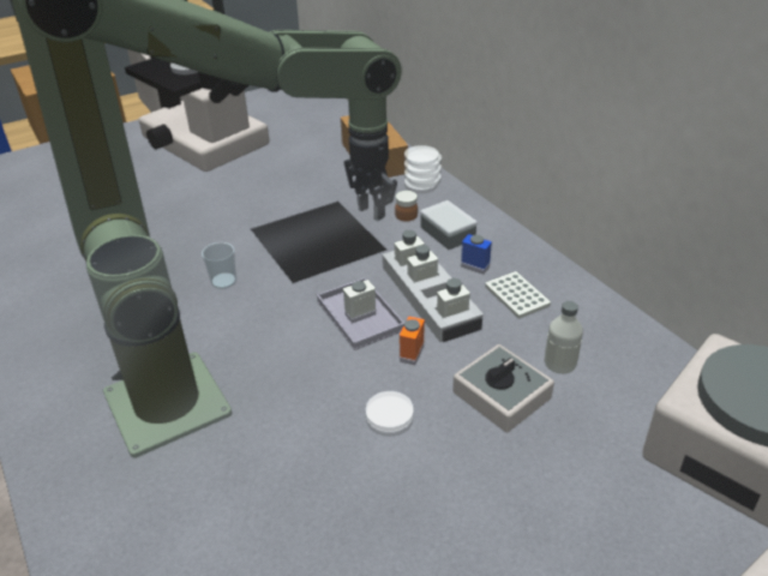

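The pointer is along the box's +x at two dots, all flasks are standing, and the arm is clear.

```bash
python3 -c "
from bench import env
print(env.hand_in()); s=env.sense(); print(s['time'],s['wrist_force'])"
```

```text
the job is handed in; nothing more can be done
None
the job is handed in; nothing more can be done
```

The whole sequence is carried out and handed in at about 57 s of the 210 s allowed; no verdict was reported.

1. **Selector off:** I turned it from three dots to one dot, and the pictures confirmed it.
2. **Finished flask:** There was one, in slot 1. It now stands upright in the tray.
3. **Fresh flasks:** There were three. They are in slots 1, 3 and 4, and slot 2 is empty.
4. **Selector to two dots:** The last picture shows the pointer at two dots.

**Last checks:**
- **Seating:** In the side view the tops of the three fresh flasks match the outlines predicted for fully seated flasks. Fitted centres are within about 3 mm of the slot centres by edge fit. The rougher silhouette fits gave up to 5 mm; they assume bench height, so they read high for flasks in slots.
- **Forces:** The highest wrist reading was about 11 N, when the finished flask touched the tray floor.
- **Bystanders:** They and the blue and orange look-alikes look unmoved in the pictures, and the arm ended clear of everything.

**What disagreed:** The single-camera fit of the held flask was unreliable along the viewing ray and diverged for the last one. I seated those by the arm's measured position and the wrist force instead.

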